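Level the tail-cone trestle with its folding crank

TASK

The tail cone is to be laid across the two wooden cradles, so bring them level: swing the folded crank handle of the lifting trestle fully out, wind its cradle up until its top is level with the fixed trestle's cradle to within a few millimetres, then fold the handle fully back down against the crank arm. Leave the other things on the table where they are.

Things in the scene. Friction and masses are not known exactly. Their poses are not given: they have to be found in the camera images.
- trestle: lifting trestle, fixed: steel foot plate (x -80 to 175, 150 wide, 14 mm thick), grey gearbox with a folding crank, behind it a grey column (52 mm square, at x = 120) with a plywood V cradle, the saddle. Origin on the table straight below the crank hub; z up, x from crank to column. The crank shaft leans 30 deg from vertical towards -x: axis a = (-0.5, 0, 0.866) here, outwards
- hub (a point): on the shaft axis, at the outer face of the crank arm; 115 mm straight above the trestle's origin. The arm is a steel bar 16 mm wide, 10 thick, about 30 mm clear of the gearbox
- pivot (a point): the pin on which the handle folds: at the end of the crank arm, 60 mm from the shaft axis and 18 mm out from the arm's outer face (the plane of point hub, square to the shaft)
- handle_grip (a point): point on the handle's centre line, 60 mm from the pivot pin. The handle is a black round sleeve, 21 mm in diameter, from 20 to 88 mm from the pin; it spins freely on its steel core, so a hand holding it need not turn as it goes round
- crank (a joint): crank angle, rad: grows clockwise, looking at the crank from outside down its shaft. At 0 the arm points downhill to the trestle's -x, at 1.571 to its +y, at 3.142 uphill; whole turns count on. Clockwise raises the saddle 12 mm a turn (1.91 mm per rad), the other way lowers it; it stays where left; about 2 N at the handle turns it. Range -1.3 to 24
- handle (a joint): fold angle, rad: 0 = folded, lying along the outside of the arm and across the hub, its centre line 18 mm off the arm's face; 1.571 = fully out (stop), parallel to the shaft and pointing outwards. The pin lies across the arm, square to the shaft. Friction keeps it where it is left (0.5 to 1 N at its end moves it)
- saddle_top (a point): middle of the lifting saddle at the height of its two prongs' top edges, about 300 mm up at the start; moves only up and down. The saddle is 170 (trestle x) by 90 mm, its underside 75 mm below this point. From x = 35 mm on it overhangs the uphill side of the crank's circle: an upright hand hits it there, a hand in line with the shaft passes
- rest: the fixed trestle: the same plywood V cradle on a plain grey post with a steel foot, no crank; to the left or right of the lifting trestle. Foot 170 x 130 mm, cradle 170 x 90 mm. Origin 326 mm straight below rest_top, at or up to 12 mm below the table top
- rest_top (a point): on the fixed trestle: middle of its cradle at the height of the top edges of its prongs, 314 to 326 mm above the table; 12 to 28 mm higher than saddle_top at the start
- tape: bystander: roll of blue tape lying flat, 96 mm across, 24 high
- sander: bystander: cork sanding block 100 x 55 x 35
- bottle: bystander: clear bottle with red cap, 72 mm across, 190 high
- screwdriver: bystander: screwdriver lying on the table; its origin on its underside
- jar: bystander: small glass jar with steel cap, 60 mm across, 70 high
- rib: bystander: flat plywood wing rib 150 x 70 x 6 with three holes
- beaker: bystander: black open beaker, 76 mm across, 100 high

How it is judged (in metres and radians):
On the way, in this order (a step that is already met when the one before it is completed fails the run):
1. the handle is swung out while the saddle is still low (value of joint handle above 1.3 rad and z of saddle_top in the frame of rest_top below -0.008 m), for 0.2 s.
2. the saddle is level with the fixed cradle, wound with the handle out (z of saddle_top in the frame of rest_top between -0.004 and 0.004 m and value of joint handle above 1.1 rad), for 0.2 s.
At the end, for the whole second after the job is handed in: the saddle's prong tops are within 4 mm of the height of the fixed cradle's, the handle is folded to within 0.15 rad of flat, and the crank is at rest (z of saddle_top in the frame of rest_top between -0.004 and 0.004 m and value of joint handle below 0.15 rad and velocity of joint crank between -0.05 and 0.05 rad/s); the robot touches nothing.
It fails at once if a bystander is moved by more than 30 mm (distance of any of tape, sander, bottle, screwdriver, jar, rib, beaker from where it was at the start of the episode above 0.03 m).
It also fails if it takes over 72 s, if anything falls off the work surface, if the arm or the gripper's body presses on something with over 40 N, if the wrist force passes 120 N, or if a joint passes its speed limit or range.

ROBOT

A 6-joint arm with a two-finger parallel gripper is mounted at the origin on the work surface. World frame = base frame: x ahead of the robot, y to its left, z up, the work surface at z = 0. Lengths are in mm, angles in rad, forces in N, time in s.
With the tool pointing down it reaches from about 325 to 775 mm from the base axis. Payload 5.5 kg.
Tool frame: the origin (TCP) lies midway between the tips of the shut fingers; the grasp point (between the pads) lies 19 mm behind it; z points along the fingers, y is the direction in which the jaws open and shut (so a half turn about z gives the same grasp; the last joint's range is limited). The gripper opens to 85 mm and grips with 20 to 120 N. Pads are 22 mm wide; open, the fingers measure 114 mm over their backs; the gripper's body (76 mm by 85 mm) begins 54 mm behind the grasp point. The pads swing forward as they close: fully open they stand 13 mm farther back than shut.
Start: joints at [1.103, 0.091, 1.231, -0, 1.82, -0.057], TCP at [239.612, 550.093, 231.275] pointing down, gripper open.
Joint ranges: [-2.87, 2.87], [-0.86, 2.18], [0.17, 2.46], [-1.51, 4.65], [0.06, 2.69], [-2.65, 2.65]. Speed limits (rad/s): [2.57, 2.57, 3.01, 3.14, 3.14, 3.14].

INTERFACE

Orientations are given as a 3x3 rotation matrix whose columns are the frame's x, y, z axes.
In Python, from rig import status, viewer, robot gives the robot as it stands.
- The arm moves only by the shell command python3 -m pendant 'ROWS' [OPENING]. ROWS is JSON, a list of rows, each a list of 4 numbers: the shift along the tool's x, y, z in mm, then the turn about the tool's z in rad. In form: [[dx, dy, dz, roll], ...]. A call has 1 to 20 rows; each row is the pose to reach, as a shift and turn from the pose measured when the call began, along the tool's axes at that moment; what a row does not reach only later rows make up. A row lasts 1/8 s, in which the tool goes at most 62.5 mm and 10.7 degrees, less where a joint would pass 70% of its speed; a pose out of reach is approached as far as the arm can. A call with a gripper value outside its range is refused whole. OPENING is the opening, from 0 (shut) to 1 (fully open), set as the call begins (- or left out, the last holds). The fingers move at their own pace and stop on an object; the grip force is fixed at half the most. Time passes only in rows, so rows that repeat a pose let the fingers close. It gives the time, the measured TCP pose, the force and the opening at its end, in the units of the state.
- status.observe(): the state, without advancing time (a new reading comes with each control period).
- viewer.grab_frame(name): name is "scene" or "side" or "wrist"; returns a dict with "image" (400x640x3 uint8, red, green, blue), "depth" (400x640 float32, mm along the optical axis (not along the pixel's ray), 0 where there is no reading), "camera_matrix" (3x3 intrinsics, pixels), "extrinsics" (4x4, takes a point from world to camera coordinates). Camera axes: x right, y down, z forward; pixel columns grow to the right and rows downward; lengths in mm; the calibration is good to about 2 mm. The wrist camera is an equidistant fisheye: a pixel r from the principal point sees the ray r / f radians off the axis. A picture is of the moment at which its call begins.
- robot.sign_off(): hands the job in, once; it reports no verdict.
Trained networks look in a picture, given as the dict that the camera call returned (one of the last four; its "shot" number tells which), for a name from the list of things; names that differ only in an ending like _2 or _b are one class to them, and where a whole thing is asked for, a point or a joint stands for the part that bears it (a point fixed in the world has none). Each returns a list of dicts, best first, with "score" (0 to 1); they miss things now and then, are a little off and sometimes report something else, mostly with a low value. They report only what shows in the picture. A call takes as long as a camera call.
- viewer.cut_out(name, picture): "mask" (400x640 bool, what is visible of it) and "position" ([row, column] in pixels, amid what is visible of it).
- viewer.tip_of(name, picture): "position" ([row, column] in pixels: a listed point, or the origin of a listed thing).
The state is a dict: "clock": time; "joint_positions": joint angles; "qd": joint speeds; "joint_efforts": joint torques, N m; "eef_pos": TCP position; "eef_rot": TCP orientation; "force": force on the tool from outside, world axes, zero at the start; "torque": the same for the moment, N m; "finger_gap": finger opening in mm.
Only numpy, scipy, OpenCV 4.12 (cv2) and the standard library are available. Lean on these libraries where they do the work, as an engineer would, in place of code of your own. Each camera call takes 0.05 s, during which the arm holds its last target.

## Working session

There is one attempt and no reset: what is moved stays moved. The work goes in short steps, Python scripts to look and compute and a shell command to move; the robot and the scene stay as the last step left them, time stands still between calls to the robot, and variables do not carry over. Pictures are saved under pics/ and viewed, and the job is handed in when it is done.

```bash
ls; mkdir -p pics; cat > h.py <<'E'
import numpy as np, cv2
from rig import status, viewer, robot
def grab(n,f=None):
    p=viewer.grab_frame(n)
    if f: cv2.imwrite('pics/'+f,cv2.cvtColor(p['image'],cv2.COLOR_RGB2BGR))
    return p
def world(p,r,c,d=None):
    K=np.array(p['camera_matrix']);T=np.array(p['extrinsics'])
    if d is None: d=p['depth'][int(round(r)),int(round(c))]
    x=np.array([(c-K[0,2])/K[0,0]*d,(r-K[1,2])/K[1,1]*d,d])
    return T[:3,:3].T@(x-T[:3,3])
def proj(p,X):
    K=np.array(p['camera_matrix']);T=np.array(p['extrinsics'])
    x=T[:3,:3]@np.array(X)+T[:3,3]
    return (K[0,0]*x[0]/x[2]+K[0,2],K[1,1]*x[1]/x[2]+K[1,2],x[2])
E
python3 - <<'E'
from h import *
np.set_printoptions(precision=3,suppress=True)
s=status.observe();print(s)
for n in('scene','side'):
    p=grab(n,n+'0.png');print(n,p['extrinsics'],p['camera_matrix'])
    for t in['trestle','hub','pivot','handle_grip','saddle_top','rest','rest_top']:
        for q in viewer.tip_of(t,p)[:2]:
            r,c=q['position'];print(t,round(q['score'],2),np.round([r,c],1),world(p,r,c) if 0<=r<400 and 0<=c<640 else None)
    for t in['tape','sander','bottle','screwdriver','jar','rib','beaker']:
        for q in viewer.cut_out(t,p)[:1]:
            r,c=q['position'];print(t,round(q['score'],2),np.round([r,c],1),world(p,r,c))
E
```

```text
pics
{'clock': 0.0, 'joint_positions': array([ 1.103,  0.092,  1.232, -0.   ,  1.82 , -0.057]), 'qd': array([ 0.   , -0.002,  0.001, -0.001,  0.001,  0.001]), 'joint_efforts': array([  0.002, -45.876, -41.8  ,  -0.   ,   0.013,   0.   ]), 'eef_pos': array([239.467, 549.848, 230.169]), 'eef_rot': array([[-0.917,  0.399, -0.001],
       [ 0.399,  0.917, -0.002],
       [ 0.   , -0.002, -1.   ]]), 'force': array([0.381, 0.54 , 0.009]), 'torque': array([ 0.009, -0.   ,  0.002]), 'finger_gap': 85.09915337057696}
scene [[  -0.791    0.612    0.005  446.641]
 [   0.414    0.542   -0.731  -72.562]
 [  -0.45    -0.576   -0.682 1590.358]
 [   0.       0.       0.       1.   ]] [[425.197   0.    319.088]
 [  0.    425.197 201.486]
 [  0.      0.      1.   ]]
trestle 0.78 [263.2 289.2] [680.018   5.014  40.945]
trestle 0.54 [125.4 232.9] [  199.488 -1289.375  -337.015]
hub 0.79 [236.7 280.1] [ 623.577 -131.347   -0.263]
pivot 0.69 [201.1 244.2] [753.265 -78.227 271.009]
pivot 0.61 [242.3 303. ] [632.33   10.935 106.072]
handle_grip 0.78 [229.5 283. ] [669.836 -32.496 147.465]
saddle_top 0.69 [20
[... 1125 characters left out ...]

saddle_top 0.65 [146.7 412.5] [812.968 -28.92  267.154]
saddle_top 0.44 [350.5 293. ] [ 334.032 -327.084    1.957]
rest 0.98 [311.8 393.3] [ 604.979 -352.683   45.089]
rest 0.38 [186.9 347.3] [677.332  66.886  45.247]
rest_top 0.57 [259.6 421.9] [ 640.678 -336.461  278.653]
rest_top 0.49 [313.4 394.5] [ 604.403 -358.512   48.913]
tape 0.68 [179.9 294.4] [539.818 194.505   3.882]
sander 0.97 [275.  332.3] [ 504.256 -192.884   37.226]
bottle 0.87 [357.3 375.9] [ 485.924 -449.214  143.91 ]
screwdriver 0.64 [152.9 223.7] [349.16  415.7     2.074]
jar 0.6 [179.9 346.2] [677.011  78.048  68.855]
rib 0.91 [348.1 289.6] [ 328.275 -317.637   -0.029]
beaker 0.7 [131.4 313.4] [662.947 316.969  79.756]
```

View pics/scene0.png

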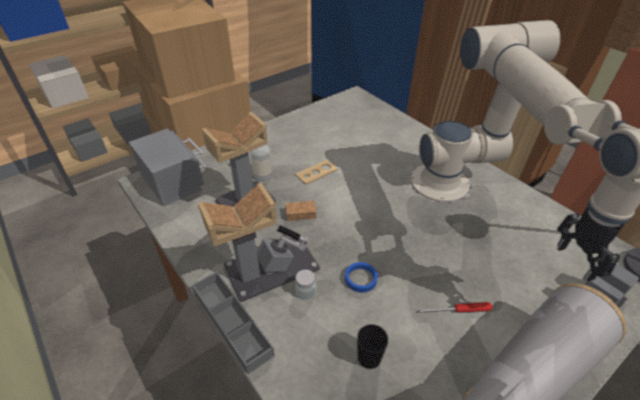

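View pics/side0.png

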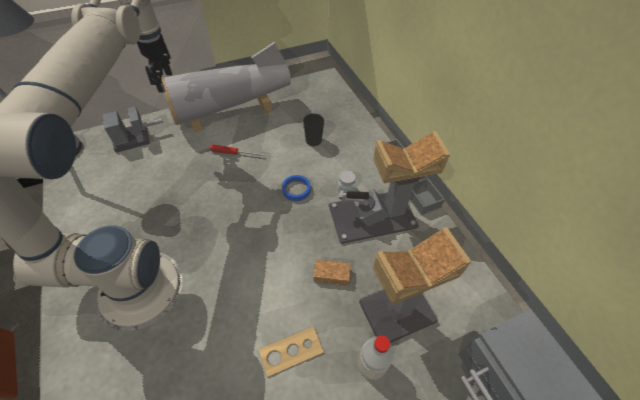

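```bash
python3 - <<'E'
from h import *
for n in('scene','side'):
    p=grab(n); im=cv2.cvtColor(p['image'],cv2.COLOR_RGB2BGR)
    c=(170,290,200,340) if n=='scene' else (120,260,290,450)
    im=im[c[0]:c[1],c[2]:c[3]]
    cv2.imwrite(f'pics/{n}z.png',cv2.resize(im,None,fx=4.8,fy=4.8,interpolation=cv2.INTER_CUBIC)[:600,:800])
E
```

```text
(no output)
```

View pics/scenez.png

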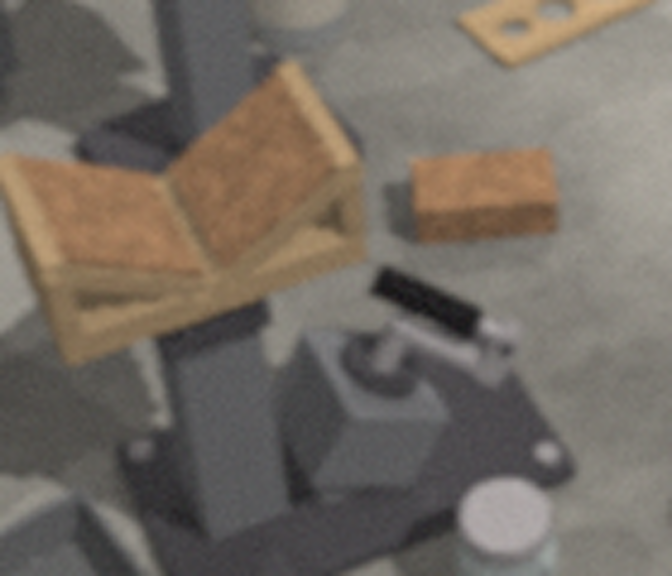

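View pics/sidez.png

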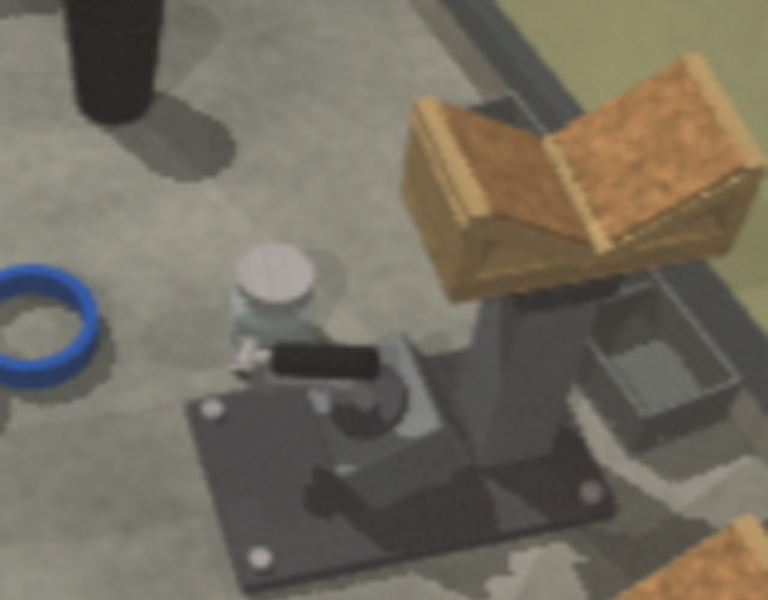

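```bash
cat >> h.py <<'E'
def cloud(p):
    K=np.array(p['camera_matrix']);T=np.array(p['extrinsics']);d=p['depth']
    r,c=np.mgrid[0:400,0:640]
    x=np.stack([(c-K[0,2])/K[0,0]*d,(r-K[1,2])/K[1,1]*d,d],-1)
    W=(x-T[:3,3])@T[:3,:3]; W[d<=0]=np.nan; return W
E
python3 - <<'E'
from h import *
np.set_printoptions(precision=1,suppress=True)
for n in('scene','side'):
    p=grab(n);W=cloud(p)
    for t in['trestle','rest','handle_grip','saddle_top','rest_top','hub','pivot','sander','jar','bottle']:
        for q in viewer.cut_out(t,p)[:2]:
            m=q['mask'];P=W[m];P=P[~np.isnan(P[:,0])]
            print(n,t,round(q['score'],2),q['position'],len(P),np.percentile(P,[2,50,98],axis=0).tolist() if len(P) else '')
    ok=(W[...,2]>8)&(W[...,2]<20)&(W[...,0]>500)&(W[...,0]<900)&(W[...,1]>-200)&(W[...,1]<120)
    # zone z histogram for prong tops
    for nm,b in(('sad',(680,930,-150,100)),('rest',(520,800,-460,-230))):
        s=(W[...,0]>b[0])&(W[...,0]<b[1])&(W[...,1]>b[2])&(W[...,1]<b[3])&(W[...,2]>220)&(W[...,2]<345)
        P=W[s];print(nm,len(P),np.percentile(P,[1,50,99],axis=0) if len(P) else '')
        if len(P):
            rc=cv2.minAreaRect(P[:,:2].astype(np.float32));print(rc, np.sort(P[:,2])[-12:])
    P=W[ok];rc=cv2.minAreaRect(P[:,:2].astype(np.float32));print('plate',rc,len(P))
E
```

```text
scene trestle 0.87 [242.6, 256.5] 6988 [[609.8140290649434, -105.18037534028417, 8.188530585525193], [763.5079227541207, -25.302280411375158, 111.05611742041307], [869.4040155244186, 33.06149784190766, 300.7241826926512]]
scene trestle 0.58 [237.1, 292.3] 439 [[597.4931805275919, -114.22748098056076, 1.2233208749524231], [651.9245186930136, -18.381461004673227, 111.2405494873625], [686.586238776642, 18.83505237018156, 148.93812022845987]]
scene rest 0.85 [148.0, 238.5] 2980 [[545.0307793527159, -406.45194612248645, 14.126096396133034], [639.4747370521642, -320.5060192582596, 260.8140260937554], [713.1630717143914, -294.96870841215593, 314.9748935542892]]
scene rest 0.73 [237.0, 291.0] 387 [[600.4369181129055, -78.44625383614463, 14.607146206535168], [653.2580264638336, -18.389406970393026, 112.56710825313762], [686.2451720276046, 17.99903607555866, 149.17651116988188]]
scene handle_grip 0.66 [234.3, 286.6] 111 [[633.3669858223799, -40.00249425073622, 117.26907017366145], [653.5551460092726, -20.624243100570023, 133.01769993730974], [674.2632954380512, 0.11351962341001523, 149.1851229
[... 6273 characters left out ...]
73.1467116636967], [867.4717986712063, -0.8652893177291977, 302.4266300188755]]
sad 2590 [[ 695.8 -113.5  229.6]
 [ 790.   -73.4  273.6]
 [ 868.7   -1.9  302.8]]
((786.441162109375, -55.8214111328125), (94.7736587524414, 177.48345947265625), 79.34500122070312) [303.2 303.2 303.2 303.3 303.3 303.3 303.4 303.5 303.5 303.9 304.3 304.9]
rest 4177 [[ 542.3 -391.1  244.6]
 [ 634.1 -353.6  291.2]
 [ 711.8 -301.1  316.6]]
((627.781494140625, -344.35498046875), (91.68460083007812, 174.9163818359375), 88.53030395507812) [317.4 317.4 317.4 317.5 317.5 317.5 317.8 317.8 317.8 317.8 317.9 318.7]
plate ((696.0621337890625, -12.6729736328125), (205.52598571777344, 430.3125305175781), 79.6013412475586) 1989
```

```bash
python3 - <<'E'
from h import *
np.set_printoptions(precision=2,suppress=True)
H=[];S={}
for n in('scene','side'):
    p=grab(n);W=cloud(p)
    m=[q for q in viewer.cut_out('trestle',p)][0]['mask']
    ok=m&(W[...,2]>9)&(W[...,2]<19)
    ok=cv2.morphologyEx(ok.astype(np.uint8),cv2.MORPH_OPEN,np.ones((3,3)))>0
    P=W[ok];rc=cv2.minAreaRect(P[:,:2].astype(np.float32));print('plate',rc,len(P))
    g=p['image'].max(-1)
    reg=(W[...,0]>600)&(W[...,0]<710)&(W[...,1]>-90)&(W[...,1]<50)&(W[...,2]>105)&(W[...,2]<190)
    hb=reg&(g<55)
    P=W[hb];print('black',len(P),np.percentile(P,[2,50,98],axis=0))
    c=P.mean(0);u,s,v=np.linalg.svd(P-c);print(c,v[0],s)
    t=(P-c)@v[0];print(np.percentile(t,[1,99]),c+v[0]*np.percentile(t,1),c+v[0]*np.percentile(t,99))
    # prongs tops
    for nm,b in(('sad',(680,930,-150,100)),('rest',(520,800,-460,-230))):
        s=(W[...,0]>b[0])&(W[...,0]<b[1])&(W[...,1]>b[2])&(W[...,1]<b[3])&(W[...,2]>290)&(W[...,2]<345)
        h,e=np.histogram(W[s][:,2],bins=np.arange(295,322,1));print(nm,dict(zip(e[:-1].astype(int).tolist(),h.tolist())))
    for t in ['pivot','hub','handle_grip','trestle']:
        print(t,[(round(q['score'],2),np.round(q['position'],1)) for q in viewer.tip_of(t,p)])
    a=np.array
    ex=a([.985,-.172,0]);ey=a([.172,.985,0]);o=a([668.4,-34.4,0])
    for l in[(0,0,115),(0,0,0),(-80,75,14),(-80,-75,14),(175,75,14),(175,-75,14)]:
        print(l,np.round(proj(p,o+ex*l[0]+ey*l[1]+a([0,0,l[2]])),1))
E
```

```text
plate ((714.35888671875, -36.96784973144531), (146.5998992919922, 256.289306640625), 79.46643829345703) 1623
black 119 [[639.15 -43.15 116.86]
 [657.25 -21.9  134.85]
 [676.37  -2.65 151.58]]
[657.68 -21.94 134.82] [-0.58  0.67 -0.47] [198.93  49.49  28.49]
[-31.49  30.33] [675.87 -43.05 149.49] [640.16  -1.61 120.68]
sad {295: 40, 296: 33, 297: 38, 298: 47, 299: 90, 300: 71, 301: 67, 302: 35, 303: 17, 304: 2, 305: 0, 306: 0, 307: 0, 308: 0, 309: 0, 310: 0, 311: 0, 312: 0, 313: 0, 314: 0, 315: 0, 316: 0, 317: 0, 318: 0, 319: 0, 320: 0}
rest {295: 32, 296: 30, 297: 17, 298: 26, 299: 23, 300: 26, 301: 25, 302: 21, 303: 23, 304: 25, 305: 17, 306: 30, 307: 32, 308: 21, 309: 28, 310: 22, 311: 23, 312: 40, 313: 35, 314: 47, 315: 34, 316: 15, 317: 6, 318: 2, 319: 0, 320: 0}
pivot [(0.51, array([241.3, 301.2]))]
hub [(0.79, array([235.4, 281.4]))]
handle_grip [(0.73, array([234.3, 286.3]))]
trestle [(0.63, array([263.1, 290.1])), (0.5, array([312. , 452.5]))]
(0, 0, 115) [ 283.6  236.6 1231.1]
(0, 0, 0) [ 285.6  261.8 1309.5]
(-80, 75, 14) [ 319.9  266.5 1279.1]
(-80, -75, 14) [ 298.3  233.9
[... 578 characters left out ...]
4: 0, 315: 0, 316: 0, 317: 0, 318: 0, 319: 0, 320: 0}
rest {295: 66, 296: 65, 297: 66, 298: 70, 299: 63, 300: 54, 301: 61, 302: 65, 303: 73, 304: 66, 305: 72, 306: 93, 307: 76, 308: 75, 309: 68, 310: 70, 311: 81, 312: 86, 313: 142, 314: 168, 315: 150, 316: 74, 317: 18, 318: 2, 319: 0, 320: 0}
pivot [(0.62, array([193.8, 344.1]))]
hub [(0.52, array([198.3, 362.7]))]
handle_grip [(0.72, array([195.9, 361. ]))]
trestle [(0.75, array([223. , 359.2])), (0.25, array([191.6, 296.3]))]
(0, 0, 115) [ 361.3  197.8 1111.7]
(0, 0, 0) [ 357.7  219.3 1202.8]
(-80, 75, 14) [ 327.9  202.9 1223.3]
(-80, -75, 14) [ 340.2  241.9 1134.8]
(175, 75, 14) [ 401.2  189.  1263.5]
(175, -75, 14) [ 418.6  225.6 1175. ]
```

```bash
cat >> h.py <<'E'
O=np.array([668.,-33,0]);th0=np.radians(-10)
def fr():
    c,s=np.cos(th0),np.sin(th0); return np.array([[c,-s,0],[s,c,0],[0,0,1]])
def pts(th,phi,s):
    R=fr();a=np.array([-.5,0,.866]);u=np.array([-.866,0,-.5])
    d=np.cos(th)*u+np.sin(th)*np.array([0,1,0])
    P=np.array([0,0,115])+60*d+18*a
    h=-np.cos(phi)*d+np.sin(phi)*a
    return O+R@P, O+R@(P+s*h), R@h
def loc(X): return fr().T@(np.array(X)-O)
def tgt(X,yaw=None,st=None):
    "row to bring TCP to world X, tool y at world angle yaw deg (mod 180)"
    st=st or status.observe();R=np.array(st['eef_rot']);D=R.T@(np.array(X)-st['eef_pos'])
    r=0
    if yaw is not None:
        cur=np.degrees(np.arctan2(R[1,1],R[0,1])); r=(cur-yaw+90)%180-90; r=np.radians(r)
    return np.round([*D,r],3)
E
python3 - <<'E'
from h import *
for s in(35,40,72): print(s,[np.round(x,2) for x in pts(.58,0,s)],loc(pts(.58,0,s)[1]))
g=pts(.58,0,36)[1]
s=status.observe();print('tcp goal above',g,tgt([g[0],g[1],240],45))
W=cloud(grab('side'))
m=(W[...,2]>60)&(W[...,1]>450)&(W[...,0]>150)&(W[...,0]<600);P=W[m];print(np.percentile(P,[1,10,50,90,99],axis=0))
E
```

```text
35 [array([622.04,   8.49, 105.49]), array([643.68, -14.8 , 120.13]), array([ 0.62, -0.67,  0.42])] [-27.10941637  13.70059842 120.13221688]
40 [array([622.04,   8.49, 105.49]), array([646.77, -18.13, 122.22]), array([ 0.62, -0.67,  0.42])] [-23.4875331   10.96047874 122.2233735 ]
72 [array([622.04,   8.49, 105.49]), array([666.56, -39.42, 135.61]), array([ 0.62, -0.67,  0.42])] [ -0.30748014  -6.57628724 135.6067759 ]
tcp goal above [644.29972891 -15.46552861 120.5504482 ] [-5.96869e+02 -3.56916e+02 -8.72100e+00  3.75000e-01]
[[ 202.25937656  483.96744299   64.63208135]
 [ 227.99132747  514.91204913   95.0217326 ]
 [ 325.02985493  569.9274923   173.03834748]
 [ 531.03158056 1344.50328405  423.52730085]
 [ 593.74098524 1357.33313238  523.68967271]]
```

```bash
python3 -m pendant '[[0,0,-40,0],[-40,-24,-50,0],[-90,-54,-50,0.05],[-140,-84,-50,0.1],[-190,-114,-50,0.15],[-240,-144,-50,0.2],[-290,-174,-50,0.25],[-340,-204,-50,0.3],[-390,-234,-40,0.375],[-440,-264,-30,0.375],[-490,-294,-30,0.375],[-540,-324,-30,0.375],[-575,-345,-30,0.375],[-597,-357,-30,0.375],[-597,-357,-30,0.375],[-597,-357,-30,0.375]]' 0.6; python3 - <<'E'
from h import *
s=status.observe();print(s['eef_pos'],s['eef_rot'],s['joint_positions'])
grab('side','side1.png');grab('wrist','wrist1.png');p=grab('scene','scene1.png')
g=pts(.58,0,36)[1];print(tgt([g[0],g[1],101],45))
E
```

```text
clock: 5.35
eef_pos: [644.1, -15.1, 261.3]
eef_rot: [[-0.707, 0.707, -0.0], [0.707, 0.707, 0.0], [0.0, 0.0, -1.0]]
force: [-0.1, -0.3, 0.8]
finger_gap: 51.0
[644.13337363 -15.07189416 261.28775673] [[-7.07050442e-01  7.07163070e-01 -2.57041028e-04]
 [ 7.07162970e-01  7.07050482e-01  3.86419692e-04]
 [ 4.55002718e-04  9.14483171e-05 -9.99999892e-01]] [-7.63822602e-02  2.23379053e-01  1.03144609e+00  3.84760455e-04
  1.88705327e+00 -8.61581221e-01]
[-7.66000e-01 -5.33000e-01  1.60821e+02  1.00000e-03]
```

```bash
python3 - <<'E'
import cv2,numpy as np
a=cv2.imread('pics/side1.png');b=cv2.imread('pics/scene1.png');c=cv2.imread('pics/wrist1.png')
cv2.imwrite('pics/m1.png',np.hstack([cv2.resize(c,(400,250)),cv2.resize(a[100:350,230:480],(250,250)),]))
x=cv2.resize(a[60:300,240:460],(440,480));y=cv2.resize(b[100:300,180:360],(360,400))
y=cv2.copyMakeBorder(y,0,80,0,0,0);cv2.imwrite('pics/m2.png',np.hstack([x,y]))
E
```

```text
(no output)
```

View pics/m2.png

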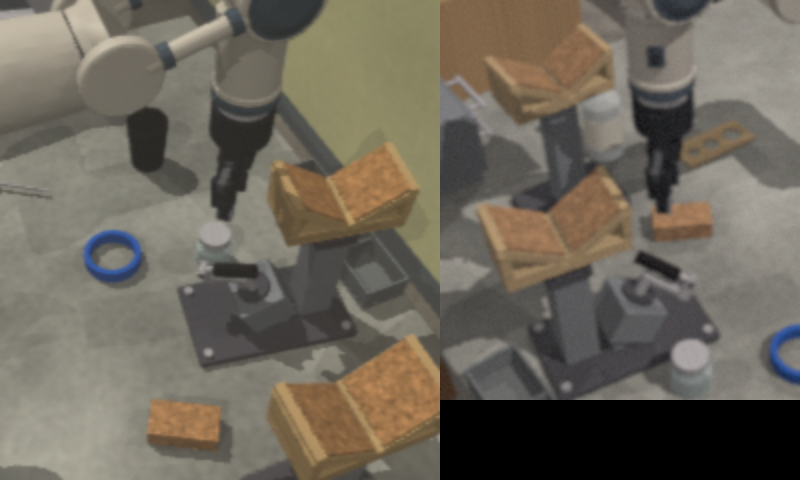

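View pics/wrist1.png

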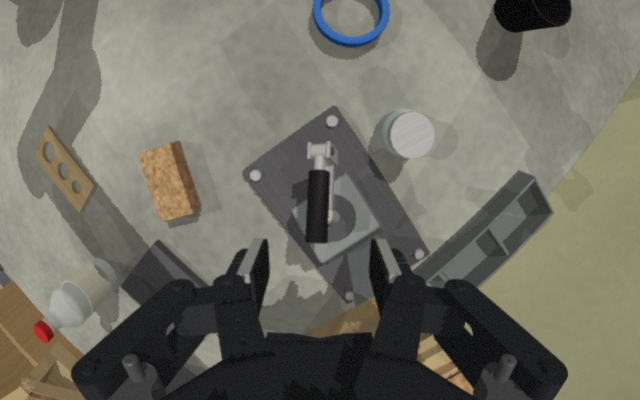

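```bash
cat >> h.py <<'E'
def projf(p,X):
    K=np.array(p['camera_matrix']);T=np.array(p['extrinsics'])
    x=T[:3,:3]@np.array(X)+T[:3,3]; rr=np.hypot(x[0],x[1]);t=np.arctan2(rr,x[2])
    return (K[0,0]*t*x[0]/rr+K[0,2],K[1,1]*t*x[1]/rr+K[1,2],x[2])
E
python3 - <<'E'
from h import *
np.set_printoptions(precision=1,suppress=True)
p=grab('wrist');T=p['extrinsics'];print('cam pos',-T[:3,:3].T@T[:3,3],'axis',T[2,:3])
for s in(0,20,88): print(s,projf(p,pts(.58,0,s)[1]))
R=fr()
for l in[(0,0,115),(-80,75,14),(-80,-75,14)]:print(l,projf(p,O+R@np.array(l)))
E
```

```text
cam pos [591.6  37.5 403.8] axis [ 0.2 -0.2 -1. ]
0 (np.float64(319.733177280346), np.float64(149.67410851613926), np.float64(297.8688023854431))
20 (np.float64(319.03649815240135), np.float64(169.7090856537386), np.float64(295.04002989082466))
88 (np.float64(316.560951821908), np.float64(241.42612090362385), np.float64(285.4222034091222))
(0, 0, 115) (np.float64(322.86158844093325), np.float64(213.2488148590449), np.float64(306.4315338650953))
(-80, 75, 14) (np.float64(334.6117635720731), np.float64(102.69874191010163), np.float64(372.2144152297026))
(-80, -75, 14) (np.float64(240.07836320618296), np.float64(170.57007686405967), np.float64(396.6963499612658))
```

```bash
python3 -m pendant '[[0,-0.5,50,0],[0,-0.5,100,0],[0,-0.5,135,0],[0,-0.5,152,0],[0,-0.5,160,0],[0,-0.5,160,0],[0,-0.5,160,0]]' && python3 -m pendant '[[0,0,0,0],[0,0,0,0],[0,0,0,0],[0,0,0,0],[0,0,0,0]]' 0;  python3 - <<'E'
from h import *
grab('side','side2.png');p=grab('scene','scene2.png')
a=cv2.imread('pics/side2.png');b=cv2.imread('pics/scene2.png')
x=cv2.resize(a[120:260,290:430],(400,400),interpolation=2);y=cv2.resize(b[150:290,220:360],(400,400),interpolation=2)
cv2.imwrite('pics/m3.png',np.hstack([x,y]))
s=status.observe();q=s['eef_pos'].copy();q[2]+=19
print(s['eef_pos'],s['force'],s['finger_gap'])
R=s['eef_rot']
for ph in np.arange(0,1.58,.13):
    r=R.T@(pts(.58,ph,36)[1]-pts(.58,0,36)[1]);print(round(ph,2),np.round(r,1))
E
```

```text
clock: 6.42
eef_pos: [644.7, -15.0, 103.9]
eef_rot: [[-0.708, 0.706, 0.004], [0.706, 0.708, -0.0], [-0.003, 0.003, -1.0]]
force: [-0.8, -0.7, 0.2]
finger_gap: 51.3
clock: 7.05
eef_pos: [645.2, -15.6, 105.5]
eef_rot: [[-0.707, 0.707, 0.006], [0.707, 0.707, -0.001], [-0.005, 0.003, -1.0]]
force: [-2.6, -3.0, 6.0]
finger_gap: 19.5
[645.15210902 -15.62233855 105.49590323] [-2.17426167 -2.58461876  5.75499542] 19.014597648225152
0.0 [0. 0. 0.]
0.13 [ 2.2 -1.3 -3.9]
0.26 [ 4.9 -2.6 -7.5]
0.39 [  8.   -3.8 -10.8]
0.52 [ 11.6  -4.9 -13.6]
0.65 [ 15.5  -5.9 -15.9]
0.78 [ 19.7  -6.8 -17.7]
0.91 [ 24.2  -7.6 -18.9]
1.04 [ 28.8  -8.2 -19.6]
1.17 [ 33.4  -8.7 -19.7]
1.3 [ 38.1  -9.  -19.2]
1.43 [ 42.6  -9.1 -18.2]
1.56 [ 47.   -9.1 -16.5]
```

View pics/m3.png

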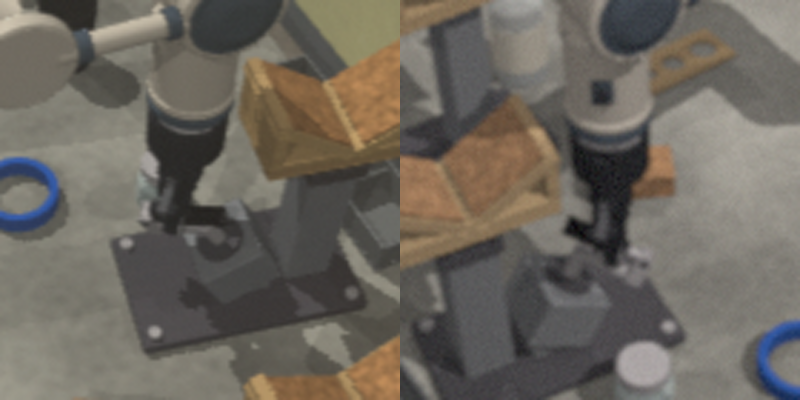

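```bash
python3 -m pendant '[[2,-1,-4,0],[5,-2.5,-7.5,0],[8,-4,-11,0],[11.5,-5,-13.5,0],[15.5,-6,-16,0],[20,-7,-17.5,0],[24,-7.5,-19,0],[29,-8,-19.5,0]]';  python3 - <<'E'
from h import *
grab('side','side3.png');p=grab('scene','scene3.png');grab('wrist','wrist3.png')
a=cv2.imread('pics/side3.png');b=cv2.imread('pics/scene3.png')
x=cv2.resize(a[120:260,290:430],(400,400),interpolation=2);y=cv2.resize(b[150:290,220:360],(400,400),interpolation=2)
cv2.imwrite('pics/m4.png',np.hstack([x,y]))
s=status.observe();print(s['eef_pos'],s['force'],s['torque'],s['finger_gap'])
E
```

```text
clock: 8.15
eef_pos: [620.0, -4.4, 121.8]
eef_rot: [[-0.705, 0.709, 0.007], [0.709, 0.705, -0.007], [-0.01, 0.0, -1.0]]
force: [12.5, -14.6, -11.6]
finger_gap: 17.7
[619.73265028  -4.32642446 121.8623455 ] [  8.70938467 -11.02579954 -12.80527835] [-1.85032942 -1.99652411 -0.28527371] 17.546090009069857
```

View pics/m4.png

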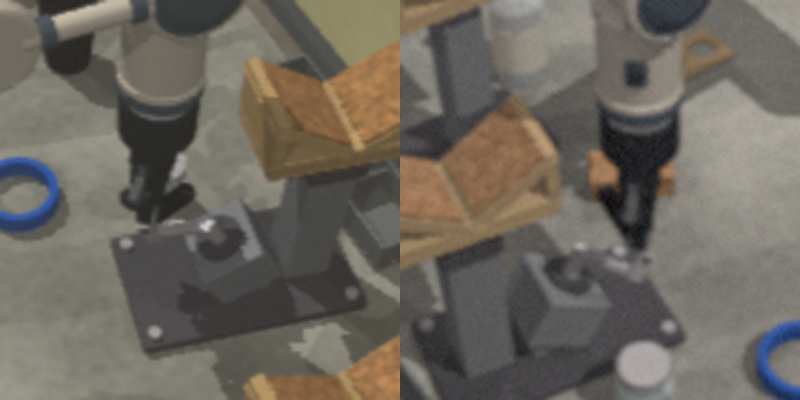

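View pics/wrist3.png

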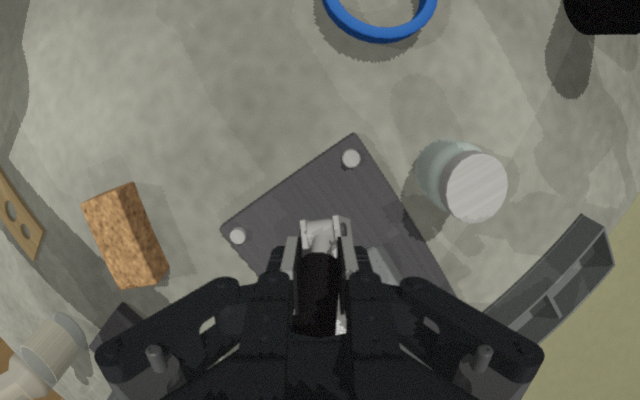

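```bash
python3 -m pendant '[[0,0,0,0],[0,0,0,0],[0,0,0,0],[-3,-4,-13,0],[-5.5,-7.5,-26,0],[-5.5,-7.5,-26,0],[-5.5,-7.5,-26,0]]' 0.6;  python3 - <<'E'
from h import *
grab('side','side4.png');p=grab('scene','scene4.png');grab('wrist','wrist4.png')
a=cv2.imread('pics/side4.png');b=cv2.imread('pics/scene4.png')
x=cv2.resize(a[120:260,290:430],(400,400),interpolation=2);y=cv2.resize(b[150:290,220:360],(400,400),interpolation=2)
cv2.imwrite('pics/m5.png',np.hstack([x,y]))
p=grab('wrist')
for f in(.7,.85,1,1.15):print(f,[np.round(projf(p,pts(.58,f,s)[1])) for s in(0,20,88)])
E
```

```text
clock: 9.18
eef_pos: [618.2, -13.4, 148.2]
eef_rot: [[-0.705, 0.709, 0.007], [0.709, 0.705, -0.007], [-0.01, 0.0, -1.0]]
force: [0.1, 0.1, -0.1]
finger_gap: 51.1
0.7 [array([348., 206., 193.]), array([343., 229., 179.]), array([319., 339., 131.])]
0.85 [array([348., 206., 193.]), array([343., 226., 177.]), array([313., 325., 123.])]
1 [array([348., 206., 193.]), array([342., 221., 176.]), array([308., 305., 117.])]
1.15 [array([348., 206., 193.]), array([342., 217., 175.]), array([303., 278., 112.])]
```

View pics/m5.png

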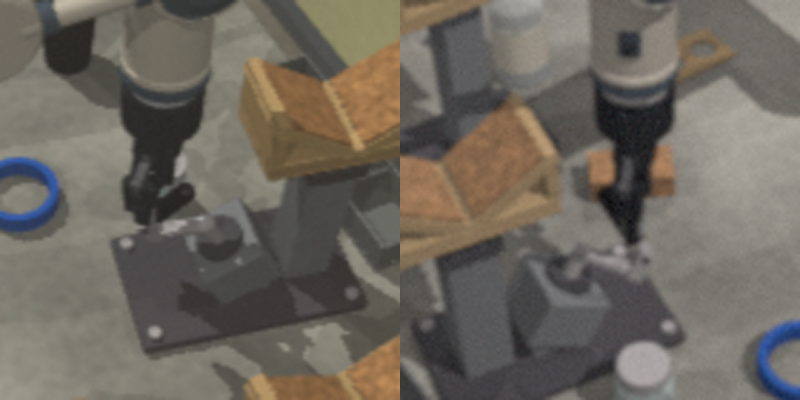

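View pics/wrist4.png

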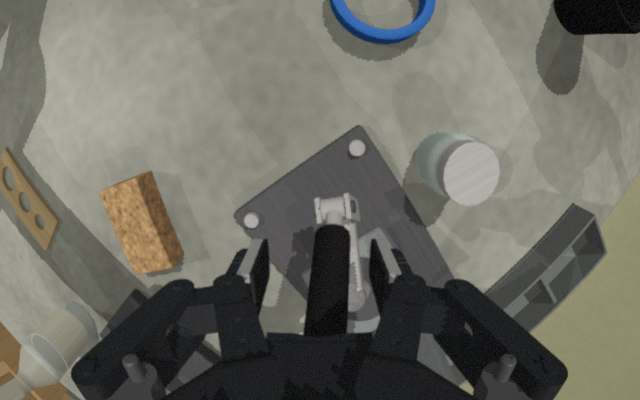

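```bash
python3 - <<'E'
from h import *
np.set_printoptions(precision=1,suppress=True)
p=grab('wrist')
for th in(.35,.5,.58,.7):
  for f in(.6,.75):print(th,f,[np.array(projf(p,pts(th,f,s)[1]))[:2] for s in(0,20,88)],projf(p,O+fr()@np.array([0,0,115]))[:2])
for th,f in((.7,.6),(.7,.7)):
  print([np.round(pts(th,f,s)[1]) for s in(0,65)])
E
```

```text
0.35 0.6 [array([327.2, 208.2]), array([327.5, 233.2]), array([328.6, 344.9])] (np.float64(350.92974513736874), np.float64(296.0122494940813))
0.35 0.75 [array([327.2, 208.2]), array([325.9, 230. ]), array([319.1, 335.1])] (np.float64(350.92974513736874), np.float64(296.0122494940813))
0.5 0.6 [array([340.9, 206. ]), array([338.1, 231.8]), array([324.8, 345. ])] (np.float64(350.92974513736874), np.float64(296.0122494940813))
0.5 0.75 [array([340.9, 206. ]), array([337. , 228.4]), array([317.7, 335.1])] (np.float64(350.92974513736874), np.float64(296.0122494940813))
0.58 0.6 [array([348.3, 205.7]), array([343.9, 231.6]), array([322.8, 344.9])] (np.float64(350.92974513736874), np.float64(296.0122494940813))
0.58 0.75 [array([348.3, 205.7]), array([343.1, 228.3]), array([316.9, 335.1])] (np.float64(350.92974513736874), np.float64(296.0122494940813))
0.7 0.6 [array([359.6, 206.4]), array([352.6, 232.3]), array([319.7, 344.3])] (np.float64(350.92974513736874), np.float64(296.0122494940813))
0.7 0.75 [array([359.6, 206.4]), array([352.3, 229. ]), array([315.8, 334.9])] (np.float64(350.92974513736874), np.float64(296.0122494940813))
[array([627.,  14., 108.]), array([638., -23., 160.])]
[array([627.,  14., 108.]), array([633., -20., 163.])]
```

```bash
python3 - <<'E'
from h import *
np.set_printoptions(precision=1,suppress=True)
g=pts(.45,.68,62)[1];print(g,loc(g));print(tgt(g-[0,0,19],45))
R=status.observe()['eef_rot']
for ph in np.arange(.68,1.66,.1): print(round(ph,2),R.T@(pts(.45,ph,62)[1]-g))
E
```

```text
[631.8 -21.4 159. ] [-37.7   5.1 159. ]
[-15.5   4.1   7.4  -0. ]
0.68 [0. 0. 0.]
0.78 [ 5.5 -1.7 -2.2]
0.88 [11.3 -3.4 -3.8]
0.98 [17.2 -4.9 -4.8]
1.08 [23.2 -6.3 -5.2]
1.18 [29.3 -7.6 -5.1]
1.28 [35.3 -8.7 -4.3]
1.38 [41.3 -9.7 -2.9]
1.48 [ 47.1 -10.5  -0.9]
1.58 [ 52.7 -11.2   1.6]
```

```bash
python3 -m pendant '[[-8,4,3,0],[-15.5,4,7,0],[-15.5,4,7,0]]' 0.6 && python3 -m pendant '[[0,0,0,0],[0,0,0,0],[0,0,0,0],[0,0,0,0]]' 0 && python3 -m pendant '[[5.5,-1.5,-2,0],[11,-3.5,-4,0],[17,-5,-5,0],[23,-6.5,-5,0],[29,-7.5,-5,0],[35,-8.5,-4.5,0],[41,-9.5,-3,0],[47,-10.5,-1,0],[50,-11,0.5,0]]'; python3 - <<'E'
from h import *
grab('side','side5.png');p=grab('scene','scene5.png');grab('wrist','wrist5.png')
a=cv2.imread('pics/side5.png');b=cv2.imread('pics/scene5.png')
x=cv2.resize(a[120:260,290:430],(400,400),interpolation=2);y=cv2.resize(b[150:290,220:360],(400,400),interpolation=2)
cv2.imwrite('pics/m6.png',np.hstack([x,y]))
E
```

```text
clock: 9.8
eef_pos: [631.8, -22.0, 139.3]
eef_rot: [[-0.705, 0.71, 0.004], [0.71, 0.705, -0.006], [-0.007, -0.002, -1.0]]
force: [0.1, -0.8, 0.5]
finger_gap: 51.4
clock: 10.3
eef_pos: [632.3, -22.4, 139.2]
eef_rot: [[-0.704, 0.71, 0.005], [0.71, 0.704, -0.007], [-0.009, -0.001, -1.0]]
force: [4.9, -1.6, -3.7]
finger_gap: 19.5
clock: 11.42
eef_pos: [588.5, 6.2, 138.2]
eef_rot: [[-0.705, 0.709, 0.004], [0.709, 0.705, -0.007], [-0.008, -0.002, -1.0]]
force: [0.0, -0.6, -0.3]
finger_gap: -0.1
```

View pics/m6.png

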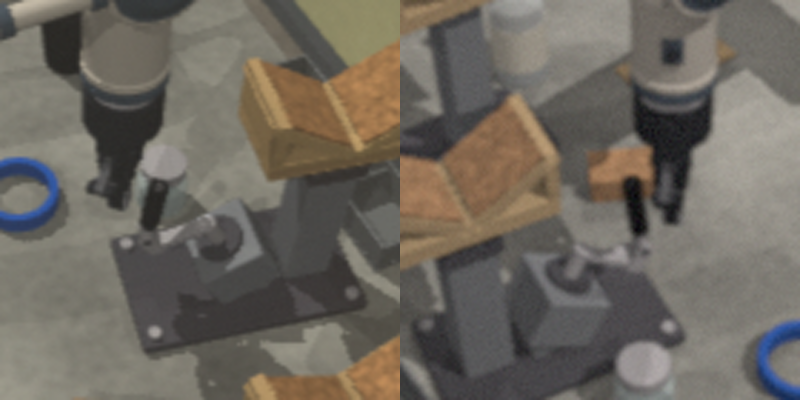

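View pics/wrist5.png

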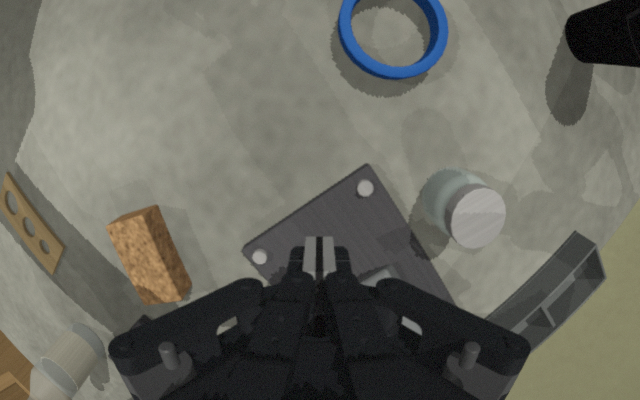

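```bash
cat >> h.py <<'E'
def handle(ps,x0=None,gap=None,verbose=1):
    """fit theta,phi by projecting sleeve axis+pivot against dark mask, using depth cloud points"""
    from scipy.optimize import least_squares
    Ps=[]
    for p in ps:
        W=cloud(p);g=p['image'].max(-1)
        L=(W-O)@fr()
        k=(np.abs(L[...,0]+20)<110)&(np.abs(L[...,1])<90)&(L[...,2]>100)&(L[...,2]<260)&(g<60)
        c=np.array([[-T for T in [0]]])
        P=W[k];C=-p['extrinsics'][:3,:3].T@p['extrinsics'][:3,3]
        Ps.append((P,np.tile(C,(len(P),1))))
    P=np.vstack([a for a,_ in Ps]);C=np.vstack([b for _,b in Ps])
    def f(v):
        piv,_,h=pts(v[0],v[1],0)
        e=P-piv;t=e@h
        r=np.linalg.norm(e-t[:,None]*h,axis=1)-9.5
        over=np.maximum(0,t-88)+np.maximum(0,20-t)
        return np.r_[r,over]
    best=None
    for x in ([x0] if x0 else [(t,q) for t in np.arange(0,6.3,.5) for q in(.3,1.,1.5)]):
        s=least_squares(f,x,loss='soft_l1',f_scale=4)
        if best is None or s.cost<best.cost: best=s
    if verbose: print('n',[len(a) for a,_ in Ps],'th,phi',np.round(best.x,3),'cost/pt',best.cost/len(P))
    return best.x
E
python3 - <<'E'
from h import *
ps=[grab('side'),grab('scene')]
handle(ps,(.45,1.0));handle(ps)
handle(ps[:1],(.45,1.0));handle(ps[1:],(.45,1.0))
E
```

```text
n [264, 270] th,phi [0.566 1.216] cost/pt 141.03140577082868
n [264, 270] th,phi [0.566 1.216] cost/pt 141.03140568039228
n [264] th,phi [-0.07   1.273] cost/pt 112.92328868674392
n [270] th,phi [1.167 1.394] cost/pt 130.29171934764582
```

```bash
python3 - <<'E'
s=open('h.py').read()
s=s.replace("        P=W[k];C=","        q=status.observe()['eef_pos'];D=W-q;k&=~((np.hypot(D[...,0],D[...,1])<gap)&(D[...,2]>-8)) if gap else True\n        P=W[k];C=")
s=s.replace("return np.r_[r,over]","return np.minimum(np.hypot(r,over),20)")
open('h.py','w').write(s)
E
python3 - <<'E'
from h import *
ps=[grab('side'),grab('scene')]
for g in(25,32): handle(ps,(.45,1.1),g);handle(ps[:1],(.45,1.1),g);handle(ps[1:],(.45,1.1),g)
E
```

```text
n [183, 203] th,phi [0.157 0.976] cost/pt 32.15679978809208
n [183] th,phi [-0.225  0.946] cost/pt 33.22065746745778
n [203] th,phi [0.19  0.995] cost/pt 32.712985514414534
n [158, 150] th,phi [0.144 0.975] cost/pt 33.58023054109662
n [158] th,phi [-0.255  0.938] cost/pt 31.850044140269866
n [150] th,phi [0.202 1.005] cost/pt 37.27398396097638
```

```bash
cat >> h.py <<'E'
def fitpx(obs,x0):
    from scipy.optimize import least_squares
    f=lambda v:np.concatenate([np.array(proj(p,pts(v[0],v[1],s)[1])[:2])-uv for p,s,uv in obs])
    r=least_squares(f,x0);print('th,phi',r.x,'res',np.round(r.fun,1));return r.x
E
python3 - <<'E'
from h import *
a=grab('side');b=grab('scene')
th,ph=fitpx([(a,20,(341.5,199.8)),(a,88,(344.3,184.8)),(b,20,(304,233)),(b,88,(301.2,213.7))],(.4,1.))
for s in (20,60,88):print(pts(th,ph,s)[1],loc(pts(th,ph,s)[1]))
g=pts(th,ph,70)[1]; print(tgt(g))
E
```

```text
th,phi [0.17449757 0.98434931] res [-0.4 -2.1  0.1 -0.1 -0.4 -2.6 -0.3 -0.7]
[611.311813   -14.37805975 120.91963333] [-59.06063205   8.49523077 120.91963333]
[612.83131822 -18.54841754 160.67173352] [-56.8400365    4.65208939 160.67173352]
[613.89497188 -21.467668   188.49820366] [-55.28561961   1.96189043 188.49820366]
[-34.802  -0.643 -32.002   0.   ]
```

```bash
python3 -m pendant '[[0,0,-30,0],[0,0,-75,-0.1],[-10,0,-85,-0.25],[-35,0,-85,-0.42],[-35,0,-85,-0.61],[-35,0,-85,-0.61],[-35,0,-85,-0.61]]' 0.6; python3 - <<'E'
from h import *
a=grab('side','side6.png');b=grab('scene','scene6.png');p=grab('wrist','wrist6.png')
handle([a,b],(.17,1.0),40)
for th,f in((.17,.98),(0.1,1.1)):print([np.round(projf(p,pts(th,f,s)[1])) for s in(0,20,88)])
g=pts(.17,.98,75)[1]; print(tgt(g-[0,0,19],80))
A=cv2.imread('pics/side6.png');B=cv2.imread('pics/wrist6.png')
x=cv2.resize(A[120:260,290:430],(400,400),interpolation=2)
cv2.imwrite('pics/m7.png',np.hstack([x,cv2.resize(B[100:400,160:460],(400,400))]))
E
```

```text
clock: 12.75
eef_pos: [613.4, -18.8, 223.6]
eef_rot: [[-0.983, 0.182, 0.005], [0.182, 0.983, -0.007], [-0.006, -0.006, -1.0]]
force: [0.6, -0.9, -0.1]
finger_gap: 51.2
n [87, 114] th,phi [0.148 0.976] cost/pt 6.019119333711155
[array([325., 185., 273.]), array([323., 193., 255.]), array([314., 230., 191.])]
[array([321., 185., 273.]), array([320., 190., 254.]), array([314., 214., 188.])]
[-1.0800e-01 -1.1030e+00  6.7188e+01 -6.0000e-03]
```

View pics/m7.png

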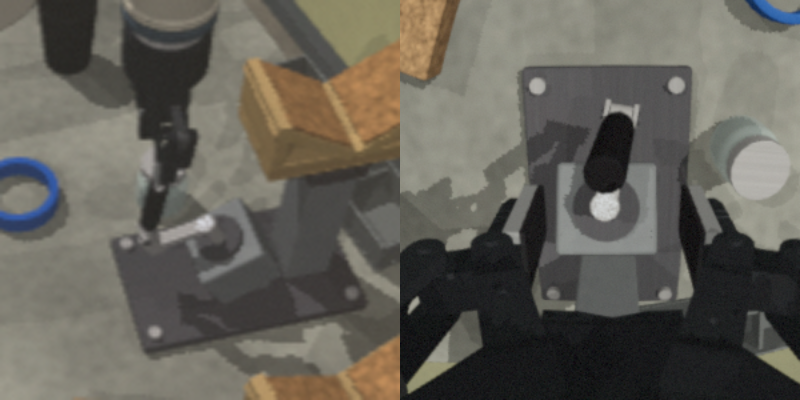

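```bash
python3 -m pendant '[[0,-1,30,0],[0,-1,55,0],[0,-1,67,0],[0,-1,67,0]]' 0.6 && python3 -m pendant '[[0,0,0,0],[0,0,0,0],[0,0,0,0],[0,0,0,0]]' 0; python3 - <<'E'
from h import *
np.set_printoptions(precision=1,suppress=True)
st=status.observe();R=st['eef_rot'];print(st['finger_gap'])
for ph in np.arange(.98,1.66,.08): print(round(ph,2),R.T@(pts(.15,ph,75)[1]-pts(.15,.98,75)[1]))
E
```

```text
clock: 13.4
eef_pos: [613.2, -20.0, 156.0]
eef_rot: [[-0.984, 0.18, 0.004], [0.18, 0.984, -0.007], [-0.005, -0.006, -1.0]]
force: [0.0, 0.7, -0.0]
finger_gap: 51.4
clock: 13.9
eef_pos: [613.4, -21.7, 157.9]
eef_rot: [[-0.983, 0.182, 0.005], [0.182, 0.983, -0.01], [-0.007, -0.008, -1.0]]
force: [-2.6, -6.3, 2.9]
finger_gap: 20.0
20.013644707107918
0.98 [0. 0. 0.]
1.06 [ 6.   0.7 -0.2]
1.14 [11.9  1.5 -0. ]
1.22 [17.8  2.2  0.7]
1.3 [23.6  3.1  1.9]
1.38 [29.3  3.9  3.6]
1.46 [34.9  4.8  5.7]
1.54 [40.2  5.6  8.2]
1.62 [45.4  6.5 11.2]
```

```bash
python3 -m pendant '[[3,0.5,0,0],[6,1,0,0],[9,1,0,0],[12,1.5,0,0],[15,2,0.5,0],[18,2,0.7,0],[21,2.5,1.3,0],[23.5,3,2,0],[26.5,3.5,2.7,0],[29.5,4,3.6,0],[32,4.5,4.7,0],[35,5,5.7,0],[37.5,5.2,7,0],[40,5.5,8.2,0],[42,6,9,0],[42,6,9,0]]'; python3 - <<'E'
from h import *
grab('side','side7.png');p=grab('scene','scene7.png');grab('wrist','wrist7.png')
a=cv2.imread('pics/side7.png');b=cv2.imread('pics/wrist7.png')
x=cv2.resize(a[120:260,290:430],(400,400),interpolation=2);y=cv2.resize(b[100:400,160:460],(400,400),interpolation=2)
cv2.imwrite('pics/m8.png',np.hstack([x,y]))
E
```

```text
clock: 15.9
eef_pos: [575.0, -9.2, 151.0]
eef_rot: [[-0.983, 0.183, 0.012], [0.183, 0.983, -0.011], [-0.014, -0.009, -1.0]]
force: [3.1, -4.8, 2.7]
finger_gap: 19.7
```

View pics/m8.png

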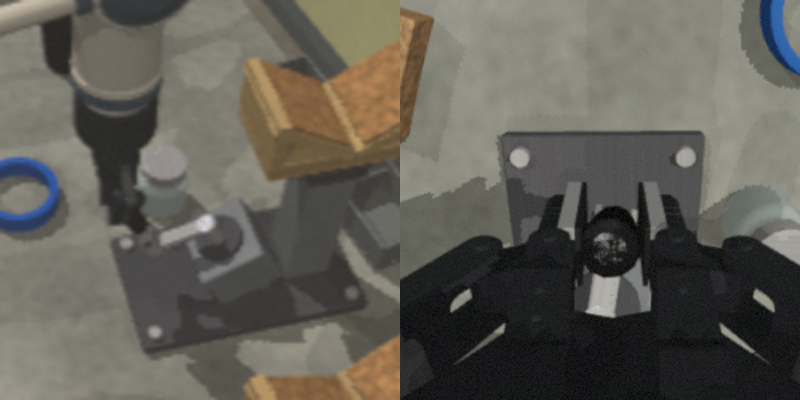

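```bash
cat >> h.py <<'E'
def arc(t0,ths,off=(0,0,0)):
    R=np.array(status.observe()['eef_rot']);f=lambda t:pts(t,np.pi/2,75)[1]
    for t in ths: print(round(float(t),2),np.round(R.T@(f(t)-f(t0)),1).tolist())
E
python3 - <<'E'
from h import *
s=status.observe();print(loc(s['eef_pos']),s['force'])
arc(.12,np.arange(.27,2.25,.15))
E
```

```text
[-95.6873939    7.28608034 151.06516469] [ 3.82309376 -4.97735845  2.26031658]
0.27 [-1.4, 8.8, -0.9]
0.42 [-4.0, 17.3, -2.5]
0.57 [-7.7, 25.2, -4.6]
0.72 [-12.3, 32.4, -7.4]
0.87 [-17.9, 38.7, -10.5]
1.02 [-24.2, 44.0, -14.1]
1.17 [-31.1, 48.2, -18.1]
1.32 [-38.5, 51.1, -22.3]
1.47 [-46.2, 52.7, -26.6]
1.62 [-54.1, 53.0, -31.0]
1.77 [-61.9, 51.9, -35.3]
1.92 [-69.5, 49.5, -39.5]
2.07 [-76.7, 45.8, -43.5]
2.22 [-83.3, 40.9, -47.1]
```

```bash
python3 -m pendant '[[-1.4,9,-1,0],[-4,17.5,-2.5,0],[-8,25,-4.5,0],[-12.5,32.5,-7.5,0],[-18,38.5,-10.5,0],[-24,44,-14,0],[-31,48,-18,0]]'; python3 -m pendant '[[0,0,0,0]]'; python3 - <<'E'
from h import *
s=status.observe();print(loc(s['eef_pos']),s['force'],s['torque'],s['finger_gap'])
grab('wrist','wrist8.png');grab('side','side8.png');p=grab('scene','scene8.png')
a=cv2.imread('pics/side8.png');b=cv2.imread('pics/wrist8.png')
x=cv2.resize(a[120:260,290:430],(400,400),interpolation=2);y=cv2.resize(b[100:400,160:460],(400,400),interpolation=2)
cv2.imwrite('pics/m9.png',np.hstack([x,y]))
E
```

```text
clock: 16.92
eef_pos: [614.5, 32.8, 169.6]
eef_rot: [[-0.983, 0.183, 0.012], [0.182, 0.983, -0.012], [-0.014, -0.009, -1.0]]
force: [-4.6, -2.2, 1.6]
finger_gap: 19.2
clock: 17.05
eef_pos: [615.4, 33.0, 170.1]
eef_rot: [[-0.983, 0.182, 0.013], [0.182, 0.983, -0.012], [-0.015, -0.009, -1.0]]
force: [-2.3, -0.5, -1.0]
finger_gap: 19.1
[-63.27947775  55.876001   170.12357883] [-2.33939122 -0.53374136 -0.98378329] [-0.20857251 -0.12887908 -0.00085288] 19.100058883546303
```

View pics/m9.png

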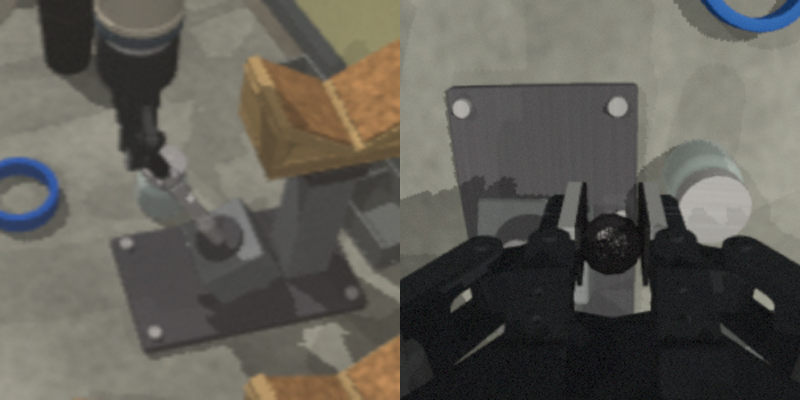

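```bash
python3 - <<'E'
from h import *
arc(1.17,np.arange(1.32,2.35,.15))
E
```

```text
1.32 [-7.4, 2.9, -4.2]
1.47 [-15.1, 4.5, -8.5]
1.62 [-23.0, 4.8, -12.9]
1.77 [-30.8, 3.7, -17.2]
1.92 [-38.4, 1.3, -21.4]
2.07 [-45.6, -2.4, -25.3]
2.22 [-52.2, -7.2, -29.0]
```

```bash
python3 -m pendant '[[-7.5,3,-4,0],[-15,4.5,-8.5,0],[-23,5,-13,0],[-31,3.5,-17,0],[-38.5,1.5,-21.5,0],[-45.5,-2.5,-25.5,0],[-49,-5,-27,0],[-49,-5,-27,0]]'; python3 - <<'E'
from h import *
s=status.observe();print(loc(s['eef_pos']),s['force'],s['torque'],s['finger_gap'])
for t in(2.0,2.1,2.2,2.3):
  print(t,[loc(pts(t,np.pi/2,q)[1]).round(1) for q in(75,88)])
p=grab('wrist','wrist9.png');grab('side','side9.png')
a=cv2.imread('pics/side9.png');b=cv2.imread('pics/wrist9.png')
x=cv2.resize(a[120:260,290:430],(400,400),interpolation=2);y=cv2.resize(b[100:400,160:460],(400,400),interpolation=2)
cv2.imwrite('pics/m10.png',np.hstack([x,y]))
for t in(2.0,2.1,2.2):print(np.round(projf(p,pts(t,np.pi/2,88)[1])))
E
```

```text
clock: 18.2
eef_pos: [659.2, 15.7, 196.5]
eef_rot: [[-0.982, 0.187, 0.004], [0.187, 0.982, -0.017], [-0.007, -0.015, -1.0]]
force: [-15.0, -11.7, -0.3]
finger_gap: 19.4
[-17.10669907  46.4173961  196.5109538 ] [-15.00496961 -11.73729185  -0.26573372] [-1.9014493   1.96064967 -0.28357348] 19.405488421166808
2.0 [array([-24.9,  54.6, 208. ]), array([-31.4,  54.6, 219.3])]
2.1 [array([-20.3,  51.8, 210.7]), array([-26.8,  51.8, 221.9])]
2.2 [array([-15.9,  48.5, 213.2]), array([-22.4,  48.5, 224.5])]
2.3 [array([-11.9,  44.7, 215.5]), array([-18.4,  44.7, 226.8])]
[335. 250. 131.]
[329. 262. 130.]
[321. 274. 129.]
```

View pics/m10.png

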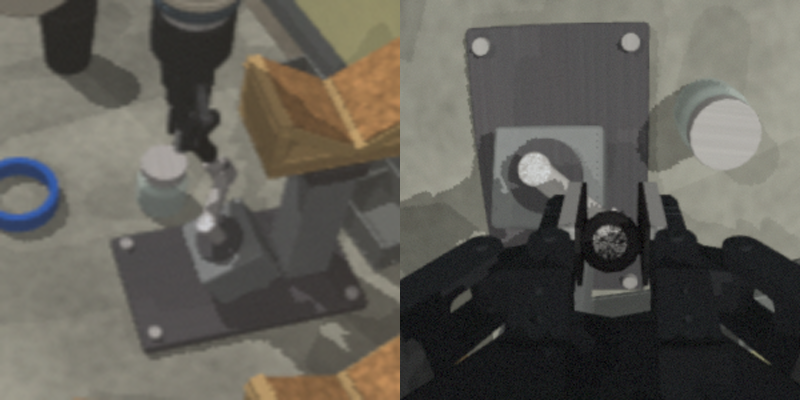

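```bash
python3 -m pendant '[[0,0,0,0],[0,0,0,0],[6,1,-2.5,0],[12.3,2,-4.5,0],[12.3,2,-4.5,0],[12.3,2,-4.5,0]]' 0.45; python3 - <<'E'
from h import *
s=status.observe();print(loc(s['eef_pos']),s['force'],s['torque'],s['finger_gap'])
p=grab('wrist','wrist10.png');a=grab('side','side10.png');b=grab('scene','scene10.png')
handle([a,b],(2.2,1.5),40)
for t in(2.1,2.2,2.3):print(np.round(projf(p,pts(t,np.pi/2,88)[1])),np.round(projf(p,pts(t,1.45,88)[1])))
for q in viewer.tip_of('saddle_top',a)[:1]+viewer.tip_of('rest_top',a)[:1]: print(q)
a=cv2.imread('pics/side10.png');b=cv2.imread('pics/wrist10.png')
x=cv2.resize(a[120:260,290:430],(400,400),interpolation=2);y=cv2.resize(b[100:400,160:460],(400,400),interpolation=2)
cv2.imwrite('pics/m11.png',np.hstack([x,y]))
E
```

```text
clock: 19.05
eef_pos: [647.5, 20.2, 201.1]
eef_rot: [[-0.982, 0.187, 0.005], [0.187, 0.982, -0.017], [-0.008, -0.015, -1.0]]
force: [0.2, -0.1, -0.8]
finger_gap: 38.2
[-29.4723003   48.84229779 201.13782255] [ 0.21872306 -0.10311828 -0.77893569] [ 3.98785362e-02 -1.52530026e-05 -3.16459315e-02] 38.24598669112379
n [57, 50] th,phi [2.231 1.543] cost/pt 19.68082299123352
[324. 281. 138.] [304. 269. 140.]
[317. 292. 137.] [298. 278. 139.]
[308. 302. 136.] [291. 286. 138.]
{'position': [147.2, 411.7], 'score': 0.63}
{'position': [256.2, 421.8], 'score': 0.59}
```

View pics/m11.png

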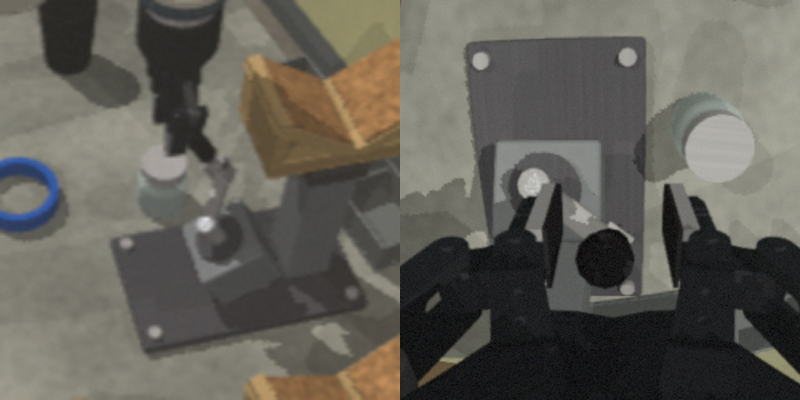

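```bash
python3 -m pendant '[[0,0,0,0],[0,0,0,0],[0,0,0,0],[0,0,0,0]]' 0; python3 - <<'E'
from h import *
s=status.observe();print(loc(s['eef_pos']),s['force'],s['torque'],s['finger_gap'])
arc(2.2,np.arange(2.35,4.3,.15))
p=grab('wrist','wrist11.png');b=cv2.imread('pics/wrist11.png')
cv2.imwrite('pics/m12.png',cv2.resize(b[100:400,160:460],(400,400),interpolation=2))
E
```

```text
clock: 19.8
eef_pos: [647.0, 19.6, 200.7]
eef_rot: [[-0.982, 0.188, 0.003], [0.187, 0.982, -0.017], [-0.006, -0.016, -1.0]]
force: [-3.9, -2.0, 1.5]
finger_gap: 17.6
[-29.83191182  48.11820492 200.71309337] [-3.94262258 -1.99233307  1.47731585] [-0.45906255  0.84767536 -0.06085344] 17.586491571388475
2.35 [-6.0, -5.8, -3.3]
2.5 [-11.3, -12.5, -6.1]
2.65 [-15.6, -20.1, -8.4]
2.8 [-18.8, -28.3, -10.0]
2.95 [-21.0, -37.0, -11.1]
3.1 [-22.1, -45.9, -11.4]
3.25 [-21.9, -54.9, -11.1]
3.4 [-20.6, -63.7, -10.2]
3.55 [-18.2, -72.2, -8.6]
3.7 [-14.7, -80.2, -6.4]
3.85 [-10.1, -87.5, -3.6]
4.0 [-4.7, -93.9, -0.4]
4.15 [1.5, -99.3, 3.3]
```

View pics/m12.png

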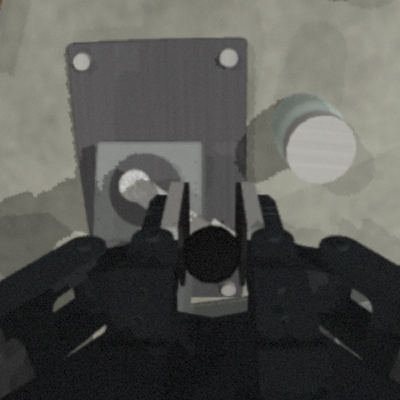

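```bash
python3 -m pendant '[[-3,-3,-1.7,0],[-6,-6,-3.3,0],[-9,-9,-5,0],[-11.5,-12.5,-6,0],[-13.5,-16,-7.3,0],[-15.5,-20,-8.4,0]]'; python3 - <<'E'
from h import *
s=status.observe();print(loc(s['eef_pos']),s['force'],s['torque'],s['finger_gap'])
p=grab('wrist','wrist12.png');b=cv2.imread('pics/wrist12.png')
cv2.imwrite('pics/m13.png',cv2.resize(b[100:400,160:460],(400,400),interpolation=2))
for t in(2.4,2.6):print(np.round(projf(p,pts(t,np.pi/2,88)[1])))
E
```

```text
clock: 20.6
eef_pos: [658.8, -2.8, 209.8]
eef_rot: [[-0.982, 0.187, 0.004], [0.187, 0.982, -0.017], [-0.007, -0.016, -1.0]]
force: [-1.7, 2.1, 1.9]
finger_gap: 17.4
[-14.28128476  28.13027108 209.81473092] [-1.74285968  2.1420193   1.91729129] [0.47359394 0.43256612 0.05165582] 17.35782353215419
[344. 273. 139.]
[323. 289. 137.]
```

View pics/m13.png

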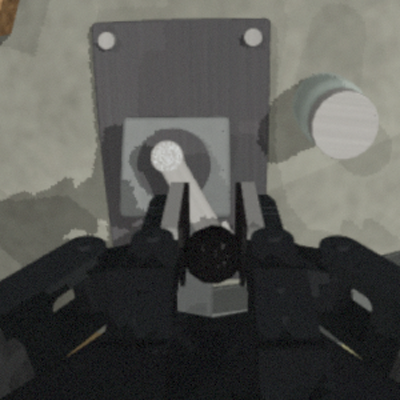

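Tracking well (tip at about (319, 291), θ≈2.65, forces small). Next the uphill stretch.

```bash
python3 - <<'E'
from h import *
arc(2.65,np.arange(2.8,4.3,.15))
E
python3 -m pendant '[[-1.7,-4,-0.8,0],[-3.2,-8.2,-1.6,0],[-4.2,-12.5,-2.2,0],[-5,-17,-2.7,0],[-5,-21.5,-3,0],[-5,-26,-3,0],[-5,-30.5,-2.9,0],[-5,-35,-2.7,0]]'; python3 - <<'E'
from h import *
s=status.observe();print(loc(s['eef_pos']),s['force'],s['torque'],s['finger_gap'])
p=grab('wrist','wrist13.png');b=cv2.imread('pics/wrist13.png');grab('side','side13.png');a=cv2.imread('pics/side13.png')
x=cv2.resize(a[120:260,290:430],(400,400),interpolation=2)
cv2.imwrite('pics/m14.png',np.hstack([x,cv2.resize(b[100:400,160:460],(400,400),interpolation=2)]))
for t in(3.1,3.25):print(np.round(projf(p,pts(t,np.pi/2,88)[1])))
E
```

```text
2.8 [-3.3, -8.2, -1.7]
2.95 [-5.5, -16.9, -2.7]
3.1 [-6.5, -25.8, -3.1]
3.25 [-6.4, -34.8, -2.8]
3.4 [-5.1, -43.6, -1.8]
3.55 [-2.6, -52.1, -0.2]
3.7 [0.9, -60.1, 2.0]
3.85 [5.4, -67.4, 4.7]
4.0 [10.9, -73.8, 8.0]
4.15 [17.1, -79.2, 11.6]
clock: 21.65
eef_pos: [657.3, -39.1, 212.7]
eef_rot: [[-0.982, 0.188, 0.004], [0.188, 0.982, -0.017], [-0.007, -0.016, -1.0]]
force: [1.1, 2.5, -4.1]
finger_gap: 17.2
[ -9.4863829   -7.86776888 212.74095735] [ 1.07968449  2.51373255 -4.07194613] [ 0.28400195 -0.16763052  0.01881796] 17.245498847845877
[340. 295. 136.]
[320. 294. 137.]
```

View pics/m14.png

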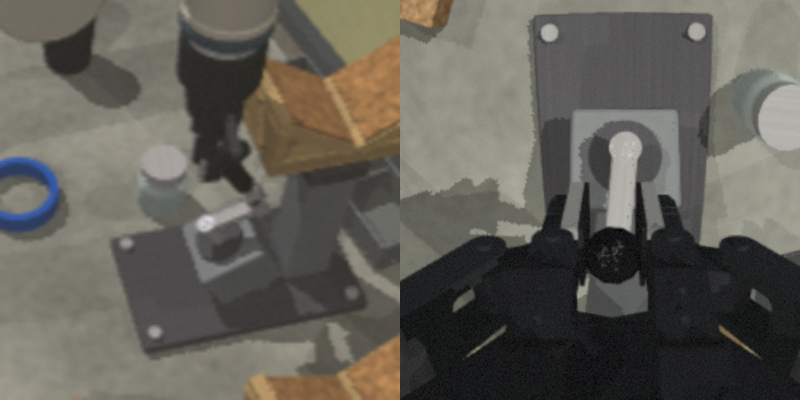

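```bash
python3 - <<'E'
from h import *
arc(3.25,np.arange(3.4,5.7,.15))
E
```

```text
3.4 [1.3, -8.8, 1.0]
3.55 [3.7, -17.4, 2.6]
3.7 [7.2, -25.3, 4.8]
3.85 [11.8, -32.6, 7.5]
4.0 [17.2, -39.0, 10.8]
4.15 [23.4, -44.4, 14.4]
4.3 [30.2, -48.6, 18.4]
4.45 [37.5, -51.7, 22.7]
4.6 [45.2, -53.4, 27.0]
4.75 [53.0, -53.7, 31.5]
4.9 [60.8, -52.8, 35.9]
5.05 [68.4, -50.5, 40.1]
5.2 [75.6, -46.9, 44.1]
5.35 [82.3, -42.2, 47.8]
5.5 [88.3, -36.3, 51.1]
5.65 [93.5, -29.5, 53.9]
```

```bash
python3 -m pendant '[[0.5,-9,1,0],[3,-17.5,2.6,0],[6,-25.5,4.8,0],[10.5,-32.5,7.5,0],[16,-39,10.8,0],[22.5,-44.5,14.4,0],[29,-48.5,18.4,0],[36.5,-51.5,22.7,0],[44,-53.5,27,0]]'; python3 - <<'E'
from h import *
s=status.observe();print(loc(s['eef_pos']),s['force'],s['torque'],s['finger_gap'])
p=grab('wrist','wrist14.png');b=cv2.imread('pics/wrist14.png');grab('side','side14.png');a=cv2.imread('pics/side14.png')
x=cv2.resize(a[120:260,290:430],(400,400),interpolation=2)
cv2.imwrite('pics/m15.png',np.hstack([x,cv2.resize(b[100:400,160:460],(400,400),interpolation=2)]))
for t in(4.45,4.6):print(np.round(projf(p,pts(t,np.pi/2,88)[1])))
E
```

```text
clock: 22.88
eef_pos: [603.5, -84.3, 186.5]
eef_rot: [[-0.982, 0.189, 0.004], [0.188, 0.982, -0.018], [-0.008, -0.017, -1.0]]
force: [-0.2, 1.9, 3.8]
finger_gap: 17.6
[-54.63027617 -61.76672591 186.46298379] [-0.20018443  1.87325954  3.81699639] [ 0.40851563 -0.01732452  0.08797995] 17.619308574379644
[326. 312. 135.]
[322. 293. 137.]
```

View pics/m15.png

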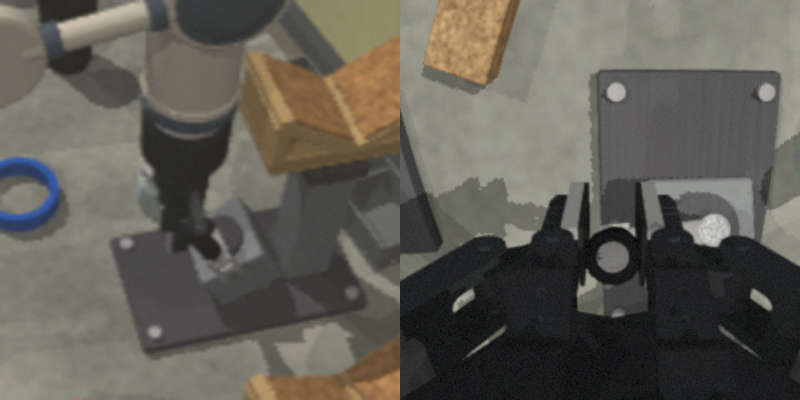

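```bash
python3 - <<'E'
from h import *
arc(4.6,np.arange(4.75,7.2,.15))
E
```

```text
4.75 [7.8, -0.4, 4.5]
4.9 [15.6, 0.6, 8.9]
5.05 [23.2, 2.9, 13.1]
5.2 [30.4, 6.4, 17.1]
5.35 [37.0, 11.2, 20.8]
5.5 [43.0, 17.0, 24.1]
5.65 [48.2, 23.8, 26.9]
5.8 [52.5, 31.5, 29.1]
5.95 [55.7, 39.7, 30.7]
6.1 [57.8, 48.4, 31.7]
6.25 [58.8, 57.3, 32.0]
6.4 [58.6, 66.3, 31.7]
6.55 [57.3, 75.1, 30.7]
6.7 [54.8, 83.6, 29.1]
6.85 [51.2, 91.5, 26.8]
7.0 [46.7, 98.8, 24.0]
7.15 [41.2, 105.1, 20.8]
```

```bash
python3 -m pendant '[[8,-0.4,4.5,0],[15.6,0.6,9,0],[23,3,13,0],[30.5,6.5,17,0],[37,11,21,0],[43,17,24,0],[48,24,27,0],[52.5,31.5,29,0],[55.5,39.5,30.7,0],[58,48.5,31.7,0],[59,57.5,32,0]]'; python3 - <<'E'
from h import *
s=status.observe();print(loc(s['eef_pos']),s['force'],s['torque'],s['finger_gap'])
p=grab('wrist','wrist15.png');b=cv2.imread('pics/wrist15.png')
cv2.imwrite('pics/m16.png',cv2.resize(b[100:400,160:460],(400,400),interpolation=2))
for t in(6.1,6.25):print(np.round(projf(p,pts(t,np.pi/2,88)[1])))
arc(6.25,np.arange(6.4,7.8,.15))
E
```

```text
clock: 24.35
eef_pos: [556.7, -18.3, 153.2]
eef_rot: [[-0.982, 0.19, 0.006], [0.19, 0.982, -0.021], [-0.01, -0.019, -1.0]]
force: [7.1, -3.9, 3.1]
finger_gap: 17.6
[-112.18683159   -4.81312407  153.16983337] [ 7.0974691  -3.90509882  3.11945101] [-0.53909686 -1.00129206 -0.03778915] 17.602594018584345
[304. 295. 137.]
[323. 292. 137.]
6.4 [-0.2, 9.0, -0.4]
6.55 [-1.5, 17.8, -1.4]
6.7 [-4.0, 26.3, -3.0]
6.85 [-7.6, 34.2, -5.2]
7.0 [-12.2, 41.5, -8.0]
7.15 [-17.6, 47.8, -11.3]
7.3 [-23.9, 53.1, -15.0]
7.45 [-30.8, 57.3, -19.0]
7.6 [-38.1, 60.3, -23.2]
7.75 [-45.8, 61.9, -27.6]
```

View pics/m16.png

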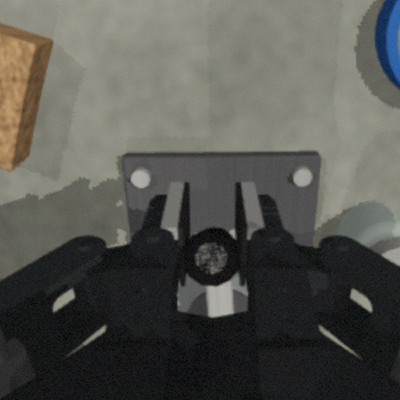

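Now to θ≈7.0, then measure the heights.

```bash
python3 -m pendant '[[0,9,-0.4,0],[-1.5,18,-1.4,0],[-4,26,-3,0],[-7.5,34,-5,0],[-12,41.5,-8,0],[-12,41.5,-8,0],[-12,41.5,-8,0]]'; cat >> h.py <<'E'
def heights(save=None):
    out=[]
    for n in('scene','side'):
        p=grab(n,(save+n+'.png') if save else None);W=cloud(p);v={}
        for nm,b in(('sad',(680,930,-150,100)),('rest',(520,800,-460,-230))):
            s=(W[...,0]>b[0])&(W[...,0]<b[1])&(W[...,1]>b[2])&(W[...,1]<b[3])&(W[...,2]>285)&(W[...,2]<345)
            P=W[s]
            if nm=='sad': c0=np.array([786.5,-55]);yaw=np.radians(-10)
            else: c0=np.array([628.3,-342.5]);yaw=np.radians(-1.5)
            e=np.array([np.cos(yaw),np.sin(yaw)]);x=(P[:,:2]-c0)@e
            h=[]
            for sg in(-1,1):
                z=P[(x*sg>72)&(x*sg<86)][:,2]
                if len(z)<15: h.append(np.nan);continue
                hi,ed=np.histogram(z,bins=np.arange(280,345,.5)); sm=np.convolve(hi,np.ones(5),'same');k=sm.argmax();m=np.median(z[np.abs(z-ed[k]-.25)<1.5]);h.append(round(float(m),1))
            v[nm]=(h,round(float(np.sort(P[:,2])[-20]),1), round(float(np.percentile(P[:,2][P[:,2]>np.max(P[:,2])-8],70)),1))
        print(n,v);out.append(p)
    return out
E
python3 - <<'E'
from h import *
s=status.observe();print(loc(s['eef_pos']),s['force'],s['torque'],s['finger_gap'])
for i in range(2):ps=heights('h1')
for p in ps:
  for t in('saddle_top','rest_top'):print(t,[(round(q['score'],2),np.round(q['position'],1)) for q in viewer.tip_of(t,p)])
E
```

```text
clock: 25.28
eef_pos: [576.7, 21.4, 160.5]
eef_rot: [[-0.982, 0.189, 0.006], [0.189, 0.982, -0.02], [-0.01, -0.019, -1.0]]
force: [2.1, -3.3, 3.8]
finger_gap: 17.4
[-99.32029034  37.7738484  160.54381961] [ 2.06478974 -3.33859081  3.83692866] [-0.54390742 -0.40214859 -0.04610959] 17.36766335208951
scene {'sad': ([313.0, 312.8], 315.0, 313.4), 'rest': ([314.7, 314.2], 316.0, 314.7)}
side {'sad': ([313.8, 313.1], 315.4, 313.8), 'rest': ([315.0, 314.9], 317.0, 315.2)}
scene {'sad': ([313.4, 312.9], 314.9, 313.4), 'rest': ([314.1, 314.2], 316.0, 314.7)}
side {'sad': ([313.3, 313.5], 315.4, 313.8), 'rest': ([314.9, 314.5], 316.9, 315.0)}
saddle_top [(0.72, array([197.7, 232.7]))]
rest_top [(0.69, array([122.4, 236.5]))]
saddle_top [(0.87, array([144.2, 413.2])), (0.57, array([201.8, 362.7]))]
rest_top []
```

```bash
python3 -m pendant '[[-3.5,4,-2,0],[-7,7.5,-4,0],[-10.5,10.5,-6,0],[-10.5,10.5,-6,0],[-10.5,10.5,-6,0]]'; python3 - <<'E'
from h import *
s=status.observe();print(loc(s['eef_pos']),s['force'],s['torque'],s['finger_gap'])
for i in range(2):ps=heights('h2')
arc(7,[7.15,7.3])
E
```

```text
clock: 26.3
eef_pos: [588.0, 29.6, 166.1]
eef_rot: [[-0.982, 0.19, 0.004], [0.19, 0.982, -0.02], [-0.008, -0.019, -1.0]]
force: [-2.9, -5.0, 3.6]
finger_gap: 17.7
[-89.63530716  47.72336042 166.1084367 ] [-2.88149039 -4.99598174  3.60456926] [-0.71832742  0.44346845 -0.09283329] 17.740760556718215
scene {'sad': ([313.3, 313.6], 315.5, 313.8), 'rest': ([314.7, 314.0], 316.0, 314.6)}
side {'sad': ([314.2, 313.8], 315.8, 314.2), 'rest': ([315.2, 314.8], 317.1, 315.2)}
scene {'sad': ([313.7, 313.5], 315.4, 313.9), 'rest': ([314.5, 314.2], 315.9, 314.6)}
side {'sad': ([314.2, 313.6], 315.8, 314.2), 'rest': ([314.7, 314.8], 317.1, 315.0)}
7.15 [-5.5, 6.3, -3.3]
7.3 [-11.7, 11.7, -7.0]
```

```bash
python3 -m pendant '[[0,0,0,0],[0,0,0,0],[0,0,0,0],[0,0,-20,0],[0,0,-55,0],[0,0,-55,0],[0,0,-55,0]]' 0.6; python3 - <<'E'
from h import *
s=status.observe();print(loc(s['eef_pos']),s['force'])
p=grab('wrist','wrist16.png');a=grab('side','side16.png');b=grab('scene','scene16.png')
x=handle([a,b],(7.25,1.5),40)
for t,f in((7.25,1.571),(7.25,1.45)):print(t,f,np.round(projf(p,pts(t,f,88)[1])),np.round(projf(p,pts(t,f,0)[1])))
A=cv2.imread('pics/side16.png');B=cv2.imread('pics/wrist16.png')
cv2.imwrite('pics/m17.png',np.hstack([cv2.resize(A[120:260,290:430],(400,400),interpolation=2),cv2.resize(B[100:400,160:460],(400,400),interpolation=2)]))
E
```

```text
clock: 27.38
eef_pos: [587.9, 30.7, 221.6]
eef_rot: [[-0.982, 0.19, 0.005], [0.19, 0.982, -0.02], [-0.009, -0.019, -1.0]]
force: [0.3, 0.8, -0.4]
finger_gap: 51.3
[-89.93807042  48.87304702 221.63958999] [ 0.30090968  0.8071054  -0.35663188]
n [92, 124] th,phi [7.231 1.544] cost/pt 5.0598663699788125
7.25 1.571 [320. 241. 190.] [322. 249. 276.]
7.25 1.45 [306. 251. 189.] [322. 249. 276.]
```

View pics/m17.png

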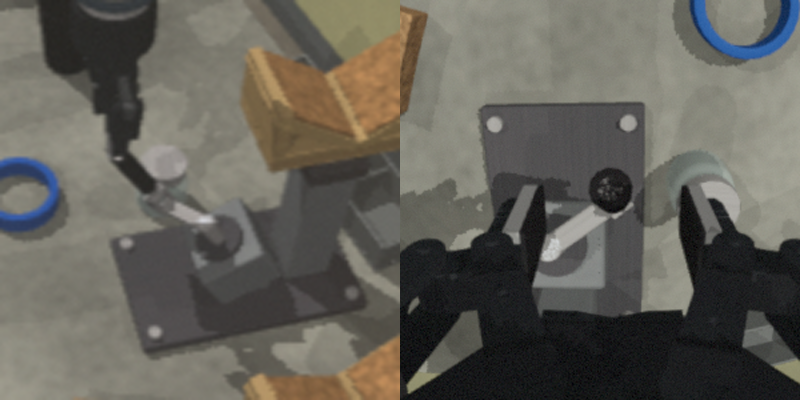

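```bash
python3 - <<'E'
from h import *
np.set_printoptions(precision=1,suppress=True)
th=7.235;st=status.observe();R=st['eef_rot']
for ph in np.arange(1.7,-.1,-.15):
    P,S,h=pts(th,ph,60);n=pts(th,ph+np.pi/2,60)[2]
    X=S+n*10.5+np.sin(max(ph,0))*(fr()@np.array([0,15,-12]))
    print(round(ph,2),X,loc(X),R.T@(X-st['eef_pos']))
E
```

```text
1.7 [605.5  57.8 146.4] [-77.3  78.5 146.4] [-12.2  31.5  73. ]
1.55 [607.6  50.1 150.6] [-73.9  71.4 150.6] [-15.8  24.3  68.9]
1.4 [610.5  41.9 154.1] [-69.7  63.8 154.1] [-20.1  16.7  65.6]
1.25 [613.9  33.2 156.6] [-64.8  55.8 156.6] [-25.2   8.8  63.3]
1.1 [617.9  24.3 158.1] [-59.3  47.7 158.1] [-30.8   0.7  61.9]
0.95 [622.3  15.3 158.6] [-53.4  39.6 158.6] [-36.9  -7.3  61.6]
0.8 [627.1   6.4 158.1] [-47.1  31.7 158.1] [-43.3 -15.1  62.3]
0.65 [632.1  -2.1 156.6] [-40.7  24.2 156.6] [-49.8 -22.4  64. ]
0.5 [637.3 -10.  154.1] [-34.2  17.3 154.1] [-56.4 -29.2  66.7]
0.35 [642.5 -17.3 150.7] [-27.9  11.  150.7] [-62.8 -35.3  70.2]
0.2 [647.6 -23.7 146.5] [-21.8   5.7 146.5] [-69.  -40.5  74.6]
0.05 [652.4 -29.  141.5] [-16.    1.2 141.5] [-74.7 -44.7  79.7]
```

```bash
python3 -m pendant '[[-5,20,-5,0],[-12,45,0,0],[-12,45,25,0],[-12,45,55,0],[-12,45,71,0],[-12,38,72,0],[-12,31.5,72,0],[-15,24.5,69,0],[-20,16.5,65.5,0],[-25,9,63,0],[-28,5,62,0]]' 0; python3 - <<'E'
from h import *
s=status.observe();print(loc(s['eef_pos']),s['force'])
p=grab('wrist','wrist17.png');a=grab('side','side17.png');b=grab('scene','scene17.png')
x=handle([a,b],(7.25,1.2),25)
A=cv2.imread('pics/side17.png');B=cv2.imread('pics/scene17.png')
cv2.imwrite('pics/m18.png',np.hstack([cv2.resize(A[120:260,290:430],(400,400),interpolation=2),cv2.resize(B[150:290,220:360],(400,400),interpolation=2)]))
E
```

```text
clock: 28.9
eef_pos: [616.4, 28.2, 158.4]
eef_rot: [[-0.982, 0.19, 0.003], [0.19, 0.982, -0.02], [-0.007, -0.019, -1.0]]
force: [0.1, 1.2, 0.3]
finger_gap: 0.4
[-61.47954352  51.34688311 158.36811881] [0.0849828  1.1847571  0.29380812]
n [116, 88] th,phi [7.212 1.149] cost/pt 32.157850645026606
```

View pics/m18.png

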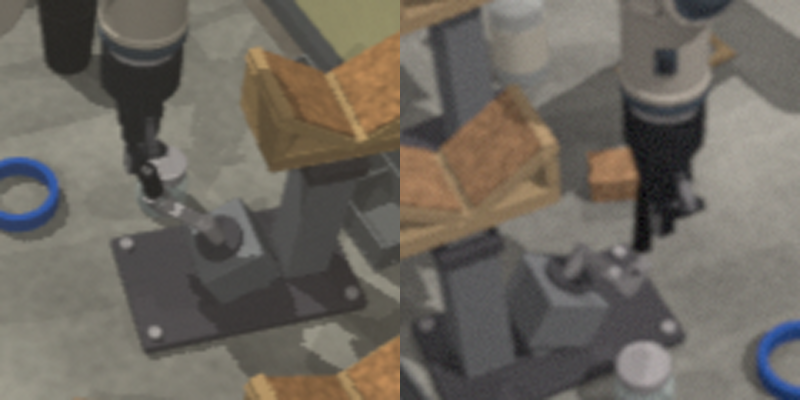

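View pics/wrist17.png

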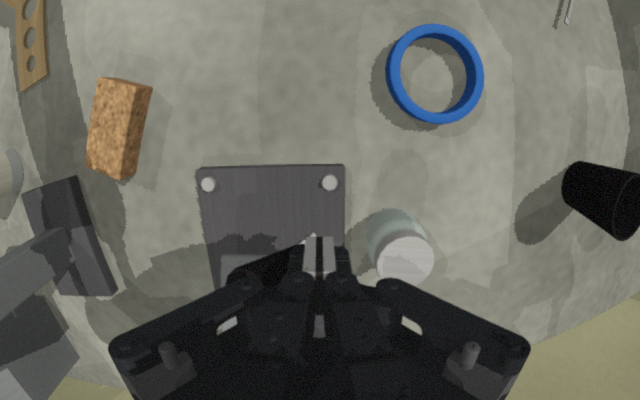

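```bash
python3 -m pendant '[[-3,-4,0,0],[-6,-8,0,0],[-9,-12,0,0],[-12,-16,0,0],[-15,-20,0.3,0],[-18.5,-24,1,0],[-22,-27.5,2,0],[-25,-31,3.3,0],[-28.5,-34,4.7,0]]' 0; python3 - <<'E'
from h import *
s=status.observe();print(loc(s['eef_pos']),s['force'])
p=grab('wrist','wrist18.png');a=grab('side','side18.png');b=grab('scene','scene18.png')
x=handle([a,b],(7.25,.6),25)
A=cv2.imread('pics/side18.png');B=cv2.imread('pics/scene18.png')
cv2.imwrite('pics/m19.png',np.hstack([cv2.resize(A[120:260,290:430],(400,400),interpolation=2),cv2.resize(B[150:290,220:360],(400,400),interpolation=2)]))
E
```

```text
clock: 30.18
eef_pos: [637.7, -10.7, 153.8]
eef_rot: [[-0.982, 0.19, 0.002], [0.19, 0.982, -0.021], [-0.006, -0.02, -1.0]]
force: [-0.7, 1.6, 0.8]
finger_gap: -0.2
[-33.76731987  16.73238712 153.79966776] [-0.74862513  1.64550443  0.75164568]
n [129, 142] th,phi [7.214 0.385] cost/pt 35.30160899676946
```

View pics/m19.png

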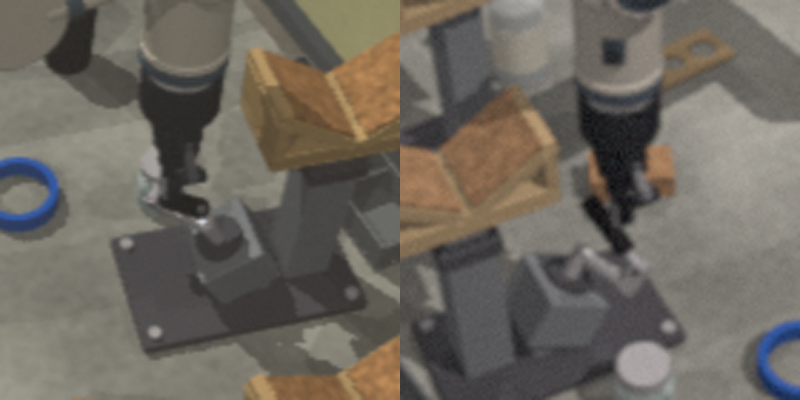

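View pics/wrist18.png

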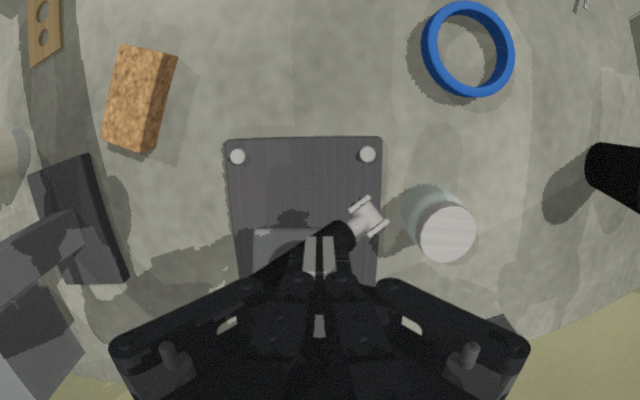

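```bash
python3 -m pendant '[[-3.5,-3,1.7,0],[-6.5,-6,3.5,0],[-9.5,-9,5.8,0],[-12.5,-11.5,8.3,0],[-15.5,-13.5,10.8,0],[-18.5,-15.5,13.3,0],[-19,-16,15.5,0],[-19,-16,16.5,0],[-19,-16,16.5,0]]' 0; python3 - <<'E'
from h import *
s=status.observe();print(loc(s['eef_pos']),s['force'])
E
```

```text
clock: 31.45
eef_pos: [653.5, -29.5, 140.1]
eef_rot: [[-0.982, 0.19, 0.004], [0.19, 0.982, -0.02], [-0.008, -0.019, -1.0]]
force: [-3.7, 3.4, 8.6]
finger_gap: 0.2
[-14.93750526   0.95048985 140.11471892] [-3.68580812  3.38152543  8.59111389]
```

```bash
python3 -m pendant '[[0,0,2,0],[0,0,4,0],[0,0,4,0],[0,0,-10,0],[15,0,-60,0],[50,0,-90,0],[100,20,-90,0],[140,20,-90,0],[140,20,-90,0],[140,20,-90,0]]' 0; python3 - <<'E'
from h import *
s=status.observe();print(loc(s['eef_pos']),s['force'])
p=grab('wrist','wrist19.png')
ps=heights('h3');handle(ps[::-1],(7.2,.1),50)
A=cv2.imread('pics/h3side.png');B=cv2.imread('pics/h3scene.png')
cv2.imwrite('pics/m20.png',np.hstack([cv2.resize(A[120:260,290:430],(400,400),interpolation=2),cv2.resize(B[150:290,220:360],(400,400),interpolation=2)]))
for t,f in((7.2,0),(7.2,.15),(7.2,.3)):print(t,f,[np.round(projf(p,pts(t,f,q)[1])[:2]) for q in (0,20,88)])
E
```

```text
clock: 32.7
eef_pos: [520.0, 18.2, 229.0]
eef_rot: [[-0.982, 0.19, 0.005], [0.19, 0.982, -0.02], [-0.009, -0.019, -1.0]]
force: [-0.6, -0.2, -0.7]
finger_gap: -0.2
[-154.60758589   24.74060872  229.01651774] [-0.56501538 -0.2180773  -0.65694224]
scene {'sad': ([313.4, 313.8], 315.6, 314.0), 'rest': ([314.9, 313.6], 316.4, 314.9)}
side {'sad': ([313.8, 314.2], 315.9, 314.2), 'rest': ([315.2, 314.9], 317.0, 315.2)}
n [147, 131] th,phi [7.222 0.013] cost/pt 3.3214247063593065
7.2 0 [array([345., 299.]), array([329., 311.]), array([277., 349.])]
7.2 0.15 [array([345., 299.]), array([330., 311.]), array([276., 351.])]
7.2 0.3 [array([345., 299.]), array([330., 311.]), array([276., 353.])]
```

View pics/m20.png

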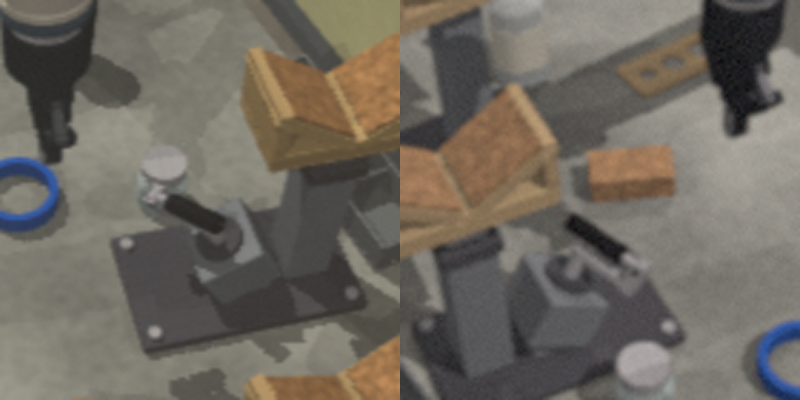

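View pics/wrist19.png

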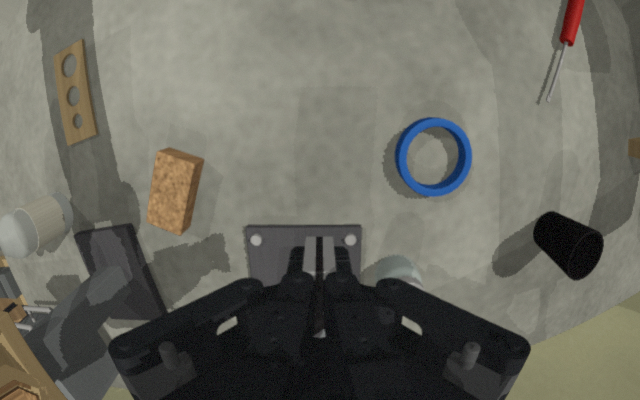

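```bash
python3 - <<'E'
from h import *
ps=[grab('side'),grab('scene')]
handle(ps[:1],(7.2,.1),50);handle(ps[1:],(7.2,.1),50)
print(robot.sign_off())
E
```

```text
n [147] th,phi [7.229 0.013] cost/pt 6.84498405457456
n [132] th,phi [7.254 0.012] cost/pt 1.472221155748869
the job is handed in; nothing more can be done
None
```

The cradles are level to about 1 mm, the crank handle is folded flat, and I have handed the job in. It took about 33 s of the 72 s allowed.

I swung the handle fully out and wound the crank about 1.1 turns clockwise. To clear the saddle on the uphill side I held the handle by its tip. I then folded it back with shut fingers and drew the hand clear.

**Last checks:**
- **Level:** the saddle prongs measure 313.4–314.2 mm and the fixed cradle 313.6–315.2 mm. The saddle is roughly 0.5–1 mm low, against the 4 mm allowed.
- **Handle:** both cameras put the fold angle at about 0.01 rad. The crank stood at about 7.2 rad.
- **Robot:** it was clear of everything, with a force reading under 1 N.
- **Bystanders:** they look unmoved in the pictures, but I did not measure them again.

**What went wrong on the way:** swinging the handle out took three grips. On the first it stopped short against rising force. On the second the fingers slipped off because the hand was not square to the handle. Together these turned the crank back by about 0.4 rad. I then lined the hand up and finished the swing before winding.

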